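# Unload a drill jig and load the spring magazine

### The job

The foot plate in the drill jig is finished. Lift the jig's hinged leaf right back until it rests open, then slide the plate along the bed, flat, out of the open end of its nest. Load it into the leaning spring magazine: press it squarely down the column until both catches have snapped over it and hold it, let go, and leave the leaf open and the other things on the table where they are.

Things in the scene. Friction and masses are not known exactly. Their poses are not given: they have to be found in the camera images.
- jig_nest (a point): Leaf drill jig, fixed, level. Point on the bed, 32 mm above the table, under the centre of a plate fully home. x: front to hinge side; y: along the plate, out of the nest's open end; z up. From y -78 to 0 mm the plate lies between side rails (inner faces x = +-26.5 mm, 41 mm above the table), end stop at y -70.5 mm. It slides out toward +y.
- tongue_end (a point): Outer end of the jig's bed tongue, on its top: y +96 mm from jig_nest, same axes. The rails end at y 0; from there only this tongue, 30 mm wide (x) and 20 mm thick, carries the plate. The plate's 50 mm wide end overhangs it, so its long edges can be gripped from above there. Slid about 70 mm the plate is out of the nest.
- leaf_hinge (a point): Fixed point on the leaf's hinge axis, 50 mm above the table, half-way along the leaf's width. The axis runs along the jig's y.
- leaf (a joint): Angle of the jig's hinged leaf (steel, 86 x 68 x 11 mm, 0.5 kg) that lies on the inner half of the foot plate: 0 rad closed and level, grows as its front is lifted; stop at 1.85 rad, leaning back, where it stays (its bar then 180 mm above the table, 37 mm behind the hinge). It swings freely and falls shut if let go before it is past upright (1.57 rad).
- leaf_bar (a point): Middle of the leaf's lifting bar: round, 12 mm thick, along the jig's y, between two arms whose inner faces are 50 mm apart; 135 mm from the hinge axis, in front of the leaf and jig, 50 mm above the table when closed; 34 mm free between bar and leaf edge. Jaws closed on it from front and back can stay upright while it turns in them. Its frame turns with the leaf.
- plate_center (a point): Centre (half-way up) of the finished foot plate: flat steel with four drilled holes, 50 (x) x 140 (y) x 10 (z) mm, about 0.55 kg. At the start it lies in the jig, centre 37 mm above the table, long side along the jig's y, its -y half under the leaf, its +y half sticking out of the nest.
- column: The fixed magazine's column, leaning 30 degrees from vertical toward the magazine's front. Origin: centre of the empty follower's top face, 138 mm above the table. z points up the column, out of its mouth (push along -z); y is level, along the long side of the plate; x across it. The plate goes in flat: long side along y, either end first, either face up.
- mouth (a point): Centre of the column's mouth, z +22 mm in the column (same axes). Two channels guide only the plate's ends: webs at y = +-72 mm, lips at x = +-26.7 mm from |y| 60 to 72 mm, flared above z +11 mm. For |y| under 60 mm both long sides are open down to a cross member at z -85 mm: fingers can go down holding the plate's long edges, or press on its top.
- latched (a point): Where the plate's centre comes to rest when latched: z -21 mm in the column (same axes), its top under the catches at z -16 mm. Push a few mm farther (centre at about z -25 mm) for the catches to snap out.
- follower (a joint): How far the spring follower (platform 30 x 104 mm that carries the plate) is pushed down the column: 0 m empty, at its upper stop; limit 0.055; about 0.026 with the plate latched. Spring 8 N at 0, 3 N more per 10 mm (16 N at 26 mm); the plate's weight helps, the catches add a few newtons on the way.
- catch_l (a joint): Spring bolt at the column's +y end: 0 m out, grows to 0.010 as it is pushed back. Its bevelled nose reaches in to |y| = 65 mm; flat underside at column z -16 mm, top of the bevel at z -2 mm. The plate pushes it back in passing; it snaps out over the plate once the plate's top is below it.
- catch_r (a joint): The same bolt at the column's -y end.
- blank_low: undrilled plate of the same size, 50 x 140 x 10 mm, lying on the table near the middle; origin under its centre. Leave it.
- blank_top: second undrilled plate lying on blank_low; origin under its centre. Leave it.
- tube_offcut: offcut of square tube, 130 x 40 x 40 mm, lying between robot and stations; origin under its centre. Leave it.
- g_clamp: grey G-clamp lying flat between the two stations, about 100 x 150 mm, 20 mm high; origin under its frame. Leave it.
- spray_can: upright spray can, 60 mm across, 170 mm tall; origin under its centre. Leave it.
- wrench: open-ended wrench, 200 mm long, lying flat; origin under its middle. Leave it.
- tape_measure: black tape measure, 70 x 42 x 64 mm; origin under its centre. Leave it.
- hammer: chipping hammer, 250 mm long, lying flat; origin under its handle. Leave it.
Not all that is in view belongs to the job. What is shaped like the part that bears plate_center but black is not meant.

How it is judged:
By the outcome, as a careful person would: the job done as asked, in the order asked, and still so for the second after the job is handed in, with the robot touching nothing.
It also fails if it takes over 59 s, if anything falls off the work surface, if the arm or the gripper's body presses on something with over 40 N, if the wrist force passes 120 N, or if a joint passes its speed limit or range.

### The arm

A 6-joint arm with a two-finger parallel gripper is mounted at the origin on the work surface. World frame = base frame: x ahead of the robot, y to its left, z up, the work surface at z = 0. Lengths are in m, angles in rad, forces in N, time in s.
With the tool pointing down it reaches from about 0.3 to 0.85 m from the base axis. Payload 5.4 kg.
Tool frame: the origin (TCP) lies between the finger pads; the fingertips stand 14 mm ahead of it and the grasp point (between the pads) lies 5 mm behind it; x points along the fingers, z is the direction in which the jaws open and shut, and the axes are right-handed (so a half turn about x gives the same grasp; the last joint's range is limited). The gripper opens to 85 mm and grips with 20 to 120 N. Pads are 22 mm wide; open, the fingers measure 114 mm over their backs; the gripper's body (76 mm by 85 mm) begins 54 mm behind the grasp point. The pads swing forward as they close: fully open they stand 13 mm farther back than shut.
Start: joints at [0.957, 0.158, 1.597, -0, 1.386, -0.21], TCP at [0.226, 0.529, 0.245] pointing down, gripper open.
Joint ranges: [-2.91, 2.91], [-0.94, 2.29], [0.18, 2.7], [-1.29, 4.43], [0.17, 2.64], [-3, 3]. Speed limits (rad/s): [2.57, 2.57, 3.14, 3.14, 3.14, 3.14].

### API

Orientations are given as a unit quaternion [w, x, y, z].
In Python, from workcell import telemetry, cams, ticket gives the robot as it stands.
- The arm moves only by the tool send_rows, never from a script. Its argument "commands" is one flat list of numbers, 5 for each row, row after row: the shift along the tool's x, y, z in mm, then the turn about the tool's x in degrees, then the opening, from 0 (shut) to 1 (fully open). A call has 1 to 12 rows; each row is the pose to reach, as a shift and turn from the pose commanded when the call began, along the tool's axes at that moment; what a row does not reach only later rows make up. A row lasts 1/12 s, in which the tool goes at most 41.7 mm and 7.16 degrees, less where a joint would pass 70% of its speed; a pose out of reach is approached as far as the arm can. A call with a gripper value outside its range is refused whole. The fingers move at their own pace and stop on an object; "squeeze" is the grip in N (left out, the last holds). Time passes only in rows, so rows that repeat a pose let the fingers close. It gives the time, the measured TCP pose, the force and the opening at its end, in the units of the state.
- telemetry.sense(): the state, without advancing time (a new reading comes with each control period).
- cams.capture(name): name is "scene" or "top" or "wrist"; returns a dict with "img" (384x512x3 uint8, red, green, blue), "vertical_fov" (degrees; the focal length in pixels is half the picture's height over the tangent of half this angle, whatever the lens; pixels are square), "cx", "cy" (the principal point, pixels), "T" (4x4, takes a point from camera to world coordinates); the wrist camera has in their place "T_tool_cam" (4x4, takes a point from camera to tool coordinates, whose origin is the TCP and whose axes are the tool frame's). Camera axes: x right, y down, z forward; pixel columns grow to the right and rows downward; lengths in m; the calibration is good to about 2 mm. A picture is of the moment at which its call begins: read the wrist's pose just before it. There is no depth.
- ticket.job_done(): hands the job in, once; it reports no verdict.
The state is a dict: "time_s": time; "joint_positions": joint angles; "joint_vel": joint speeds; "tau": joint torques, N m; "tool_pos": TCP position; "eef_rot": TCP orientation; "ft_force": force on the tool from outside, world axes, zero at the start; "wrist_torque": the same for the moment, N m; "gripper_width": finger opening in m.
Only numpy, scipy, OpenCV 4.12 (cv2) and the standard library are available. Lean on these libraries where they do the work, as an engineer would, in place of code of your own. Each camera call takes 0.05 s, during which the arm holds its last target.

## Working session

There is one attempt and no reset: what is moved stays moved. The work goes in short steps, Python scripts to look and compute and a tool call to move; the robot and the scene stay as the last step left them, time stands still between calls to the robot, and variables do not carry over. Pictures are saved under pics/ and viewed, and the job is handed in when it is done.

Besides the shell and the picture viewer there is one more tool, called after "Call:" as a command line: name --argument value ..., lists and objects as JSON in quotes. send_rows: Moves the arm, as the interface text tells. Its arguments: {"type":"object","properties":{"commands":{"type":"array"},"squeeze":{"type":"number"}},"required":["commands"]}

```bash
ls; mkdir -p pics; python3 - <<'E'
from workcell import telemetry,cams
import cv2,numpy as np,pickle
s=telemetry.sense();print(s)
for n in("scene","top","wrist"):
    c=cams.capture(n);cv2.imwrite(f"pics/{n}0.png",c["img"][:,:,::-1]);pickle.dump(c,open(f"pics/{n}0.pkl","wb"))
    print(n,{k:v for k,v in c.items() if k!="img"})
E
```

```text
pics
{'time_s': 0.0, 'joint_positions': array([ 9.56883032e-01,  1.59084534e-01,  1.59824605e+00,  2.01998793e-06,
        1.38620947e+00, -2.10110226e-01]), 'joint_vel': array([-0.00125927, -0.00040207, -0.00116572, -0.00100884, -0.00116387,
       -0.00031446]), 'tau': array([ 1.54401965e-05, -3.96001875e+01, -3.31429946e+01, -3.15274756e-04,
        8.47473362e-03,  1.25144857e-05]), 'tool_pos': array([0.22560861, 0.52825652, 0.24429003]), 'eef_rot': array([ 0.58946828, -0.38982741,  0.59075093,  0.38932643]), 'ft_force': array([-0.23321032, -1.14913239, -0.08703463]), 'wrist_torque': array([ 0.0139753 , -0.03415383, -0.01983884]), 'gripper_width': 0.08538279900350715}
scene {'vertical_fov': 55.6230674580679, 'cx': 253.71293401166668, 'cy': 184.03631646647764, 'T': array([[-2.95933898e-01,  6.14656299e-01, -7.31177654e-01,
         1.28170199e+00],
       [ 9.55207966e-01,  1.89679529e-01, -2.27155053e-01,
         2.14655311e-01],
       [-9.32851395e-04, -7.65649600e-01, -6.43257196e-01,
         7.92993987e-01],
       [ 0.00000000e+00,  0.00000000e+00,  0.00000000e+00,
         1.00000000e+00]])}
top {'vertical_fov': 46.321697752982786, 'cx': 257.70082655553523, 'cy': 195.0740742712088, 'T': array([[ 0.02382802, -0.98007288,  0.1972039 ,  0.2276492 ],
       [-0.99964921, -0.02563961, -0.00663791,  0.00290638],
       [ 0.01156187, -0.19697655, -0.98034002,  1.60994109],
       [ 0.        ,  0.        ,  0.        ,  1.        ]])}
wrist {'vertical_fov': 70.99609974840556, 'cx': 253.9447108295217, 'cy': 190.8507797953518, 'T_tool_cam': array([[ 3.72829300e-04, -2.93046771e-01,  9.56098034e-01,
        -1.28513873e-01],
       [ 1.32004090e-03, -9.56097123e-01, -2.93047007e-01,
         7.36824709e-02],
       [ 9.99999059e-01,  1.37134502e-03,  3.03727029e-05,
        -1.60067012e-04],
       [ 0.00000000e+00,  0.00000000e+00,  0.00000000e+00,
         1.00000000e+00]])}
```

View pics/scene0.png

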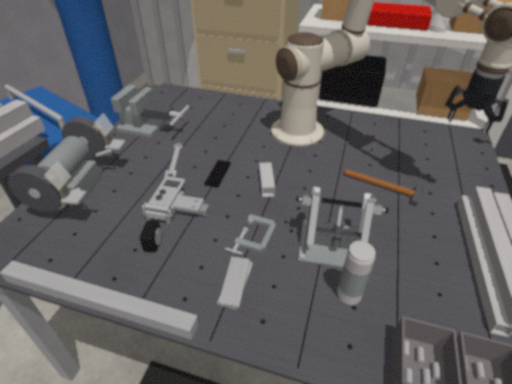

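View pics/top0.png

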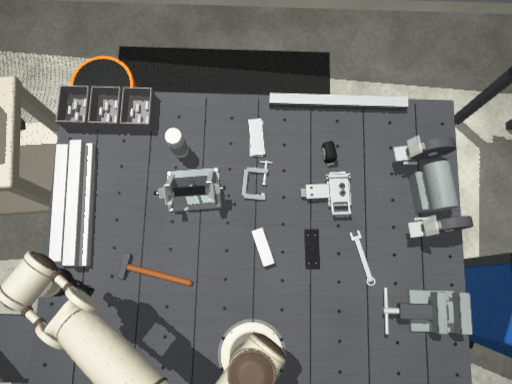

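View pics/wrist0.png

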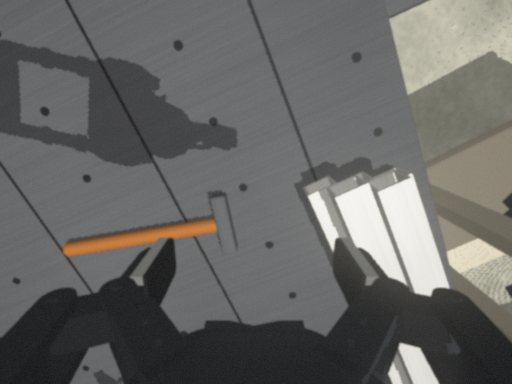

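```bash
cat > h.py <<'E'
import numpy as np,cv2,pickle
def K(c):
    h=c["img"].shape[0];f=h/2/np.tan(np.radians(c["vertical_fov"]/2));return f
def proj(c,P,T=None):
    T=c["T"] if T is None else T
    P=np.atleast_2d(P);Q=(P-T[:3,3])@T[:3,:3];f=K(c)
    return np.c_[c["cx"]+f*Q[:,0]/Q[:,2],c["cy"]+f*Q[:,1]/Q[:,2]]
def back(c,uv,z,T=None):
    T=c["T"] if T is None else T
    f=K(c);d=T[:3,:3]@np.array([(uv[0]-c["cx"])/f,(uv[1]-c["cy"])/f,1]);o=T[:3,3]
    return o+d*(z-o[2])/d[2]
def crop(c,x0,y0,x1,y1,k,fn):
    im=c["img"][y0:y1,x0:x1,::-1];cv2.imwrite(fn,cv2.resize(im,None,fx=k,fy=k,interpolation=cv2.INTER_CUBIC))
def load(n): return pickle.load(open(f"pics/{n}.pkl","rb"))
E
python3 - <<'E'
from h import *
t=load("top0");s=load("scene0")
crop(t,290,160,370,220,10,"pics/a1.png")
crop(t,150,120,230,220,6,"pics/a2.png")
crop(s,120,130,220,260,4,"pics/a3.png")
crop(s,280,180,400,310,4,"pics/a4.png")
print(back(t,(305,192),.04),back(t,(192,190),.1))
E
```

```text
[ 0.55909604 -0.17662207  0.04      ] [0.54325245 0.21863578 0.1       ]
```

View pics/a1.png

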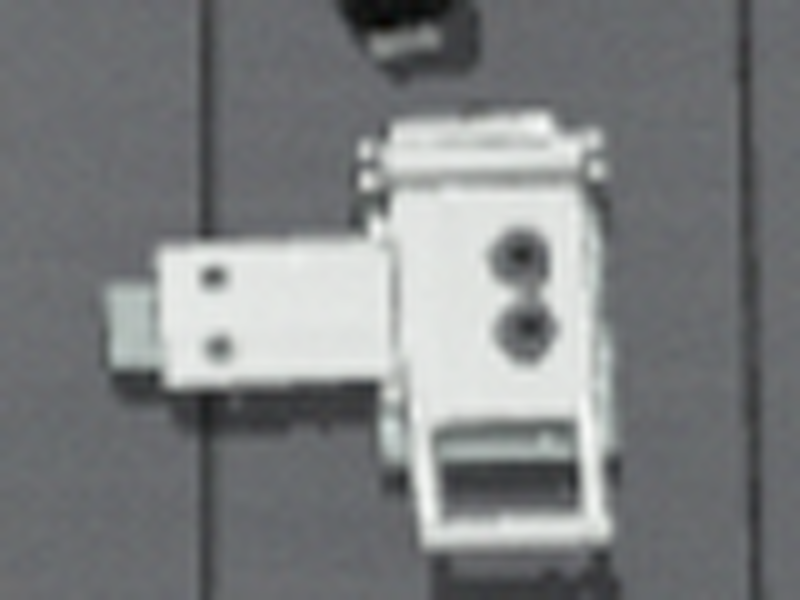

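View pics/a2.png

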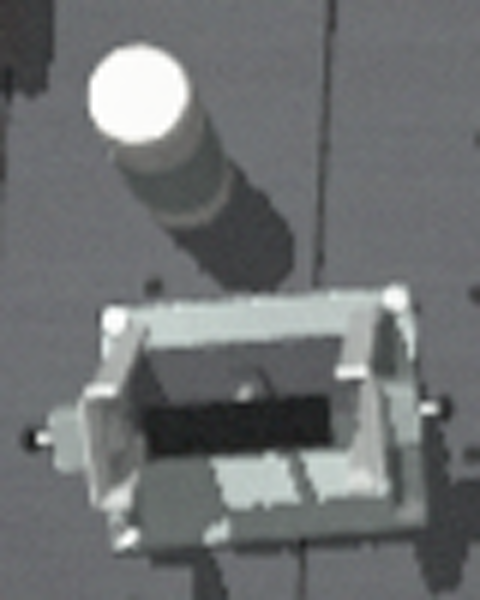

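View pics/a3.png

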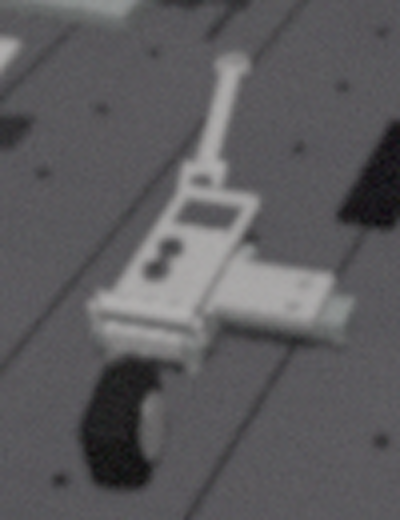

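View pics/a4.png

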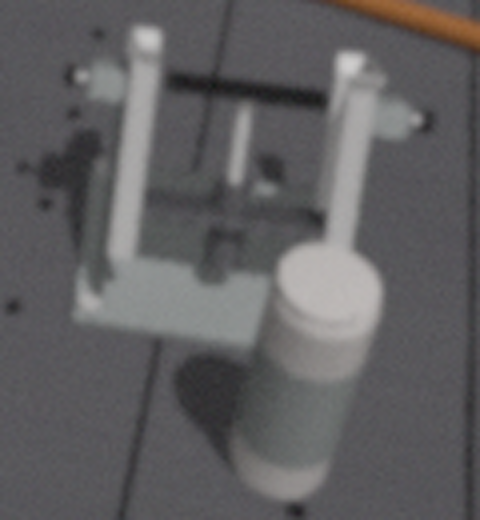

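```bash
cat > fit1.py <<'E'
from h import *
from scipy.optimize import least_squares
t=load("top0");s=load("scene0")
def t1(p): return np.array(p)/10+[290,160]-.45
M=[((25,70,.042),(158,246)),((-25,70,.042),(168,389)),((15,96,.032),(106,288)),((-15,96,.032),(112,368))]
def W(q,m): 
    c,sn=np.cos(q[2]),np.sin(q[2]);x,y=m[0]/1e3,m[1]/1e3
    return [q[0]+c*x-sn*y,q[1]+sn*x+c*y,m[2]]
def r(q): return np.concatenate([proj(t,W(q,m))[0]-t1(p) for m,p in M])
o=least_squares(r,[.56,-.25,0]);print(o.x,np.degrees(o.x[2]),o.fun.round(2))
q=o.x;c,sn=np.cos(q[2]),np.sin(q[2])
for n,p,z in (("bar",(518,528),.05),("hinge",(485,165),.05),("barL",(425,530),.05),("barR",(610,525),.05)):
    w=back(t,t1(p),z);d=w[:2]-q[:2];print(n,w,(c*d[0]+sn*d[1])*1e3,(-sn*d[0]+c*d[1])*1e3)
f=lambda p:np.array(p)/6+[150,120]
for p in ((130,425),(335,425),(237,427)): print(back(t,f(p)-.4,.138))
for p in ((165,85),(325,100)): print("sc",back(s,np.array(p)/4+[280,180],.138))
E
python3 fit1.py
```

```text
[ 0.5673872  -0.25296339  0.08615468] 4.936299477379485 [ 0.98  0.35  1.15 -0.28 -1.1  -0.11 -1.03  0.04]
bar [ 0.48704628 -0.30399156  0.05      ] -84.43380880010484 -43.92571683106597
hinge [ 0.61849017 -0.2938491   0.05      ] 47.39528647549565 -45.13137770846661
barL [ 0.48548821 -0.27113963  0.05      ] -83.15925836003575 -11.061565636271467
barR [ 0.48895362 -0.33651792  0.05      ] -85.3323799118902 -76.49556157783167
[0.53200963 0.28233717 0.138     ]
[0.53500855 0.16824743 0.138     ]
[0.53243555 0.22275204 0.138     ]
sc [0.5521343 0.1751945 0.138    ]
sc [0.53566626 0.27750513 0.138     ]
```

```bash
cat >> h.py <<'E'
from scipy.spatial.transform import Rotation as Ro
def pose(s):
    q=s["eef_rot"];return np.array(s["tool_pos"]),Ro.from_quat([q[1],q[2],q[3],q[0]]).as_matrix()
def goto(p,zdir):
    """shift mm, turn deg to TCP p with jaw axis (tool z) heading zdir (deg from world x)"""
    from workcell import telemetry
    s=telemetry.sense();p0,R=pose(s)
    sh=R.T@(np.array(p)-p0)*1e3
    h0=np.degrees(np.arctan2(R[1,2],R[0,2]))
    t=-(zdir-h0)   # tool x is down
    t=(t+180)%360-180
    print("t=%.2f"%s["time_s"],"pos",(p0*1e3).round(1),"hd %.1f"%h0,"F",s["ft_force"].round(1),"w %.1f"%(s["gripper_width"]*1e3),"j",s["joint_positions"].round(2))
    print("  shift",sh.round(1),"turn %.1f"%t)
E
python3 - <<'E'
from h import *
goto([.54,-.25,.32],5);goto([.54,-.25,.32],-175);goto([.53,.22,.36],-5);goto([.53,.22,.36],175)
E
```

```text
t=0.15 pos [225.7 528.4 244.5] hd 66.9 F [-0.5  0.3  0.4] w 85.3 j [ 0.96  0.16  1.6  -0.    1.39 -0.21]
  shift [ -74.8 -594.9 -592.4] turn 61.9
t=0.15 pos [225.7 528.4 244.5] hd 66.9 F [-0.5  0.3  0.4] w 85.3 j [ 0.96  0.16  1.6  -0.    1.39 -0.21]
  shift [ -74.8 -594.9 -592.4] turn -118.1
t=0.15 pos [225.7 528.4 244.5] hd 66.9 F [-0.5  0.3  0.4] w 85.3 j [ 0.96  0.16  1.6  -0.    1.39 -0.21]
  shift [-115.4 -401.  -164.2] turn 71.9
t=0.15 pos [225.7 528.4 244.5] hd 66.9 F [-0.5  0.3  0.4] w 85.3 j [ 0.96  0.16  1.6  -0.    1.39 -0.21]
  shift [-115.4 -401.  -164.2] turn -108.1
```

Call:
send_rows --commands '[-76, -402, -142, 67, 1, -76, -402, -142, 67, 1, -76, -402, -142, 67, 1, -76, -402, -142, 67, 1, -76, -402, -142, 67, 1, -76, -402, -142, 67, 1, -76, -402, -142, 67, 1, -76, -402, -142, 67, 1, -76, -402, -142, 67, 1, -76, -402, -142, 67, 1, -76, -402, -142, 67, 1, -76, -402, -142, 67, 1]'

```text
time_s: 1.15
tool_pos: [0.5423, 0.2373, 0.3215]
eef_rot: [0.707, 0.002, 0.707, -0.003]
ft_force: [-0.1, -0.1, -0.1]
gripper_width: 0.0855
```

```bash
cat > snap.py <<'E'
import sys
from h import *
from workcell import telemetry,cams
n=sys.argv[1];cam=sys.argv[2] if len(sys.argv)>2 else "wrist"
s=telemetry.sense();c=cams.capture(cam)
if cam=="wrist":
    p,R=pose(s);T=np.eye(4);T[:3,:3]=R;T[:3,3]=p;c["T"]=T@c["T_tool_cam"]
pickle.dump(c,open(f"pics/{n}.pkl","wb"))
im=cv2.resize(c["img"],(800,600),interpolation=cv2.INTER_CUBIC)
cv2.imwrite(f"pics/{n}.png",im[:,:,::-1])
E
python3 snap.py w1
```

```text
(no output)
```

View pics/w1.png

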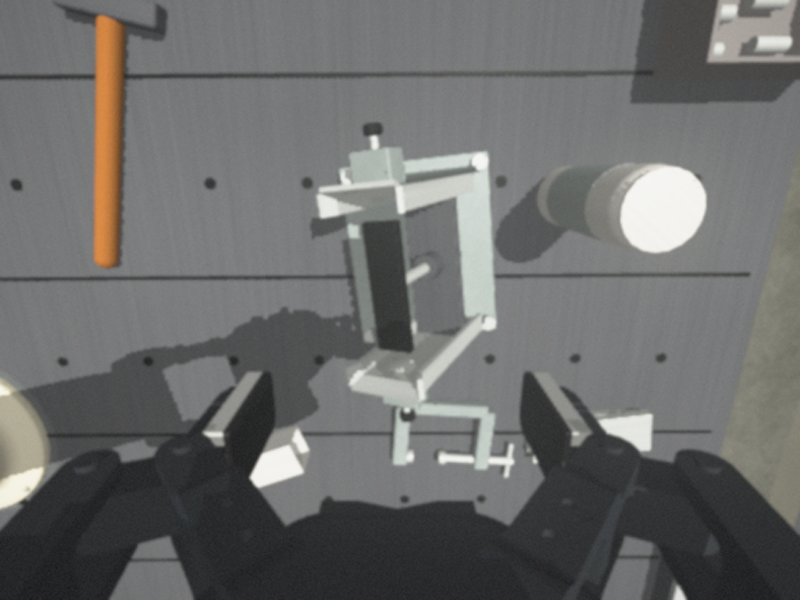

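```bash
python3 - <<'E'
from h import *
c=load("w1");crop(c,190,70,330,280,4,"pics/w1c.png")
im=cv2.imread("pics/w1c.png");cv2.imwrite("pics/w1ca.png",im[:600]);
crop(c,195,75,325,180,6,"pics/w1t.png");crop(c,195,175,325,275,6,"pics/w1b.png")
E
```

```text
(no output)
```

View pics/w1t.png

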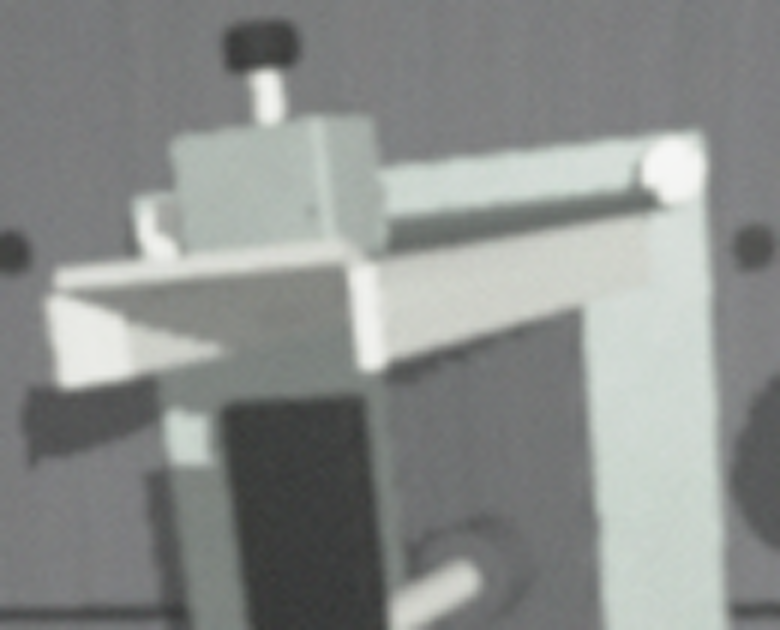

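View pics/w1b.png

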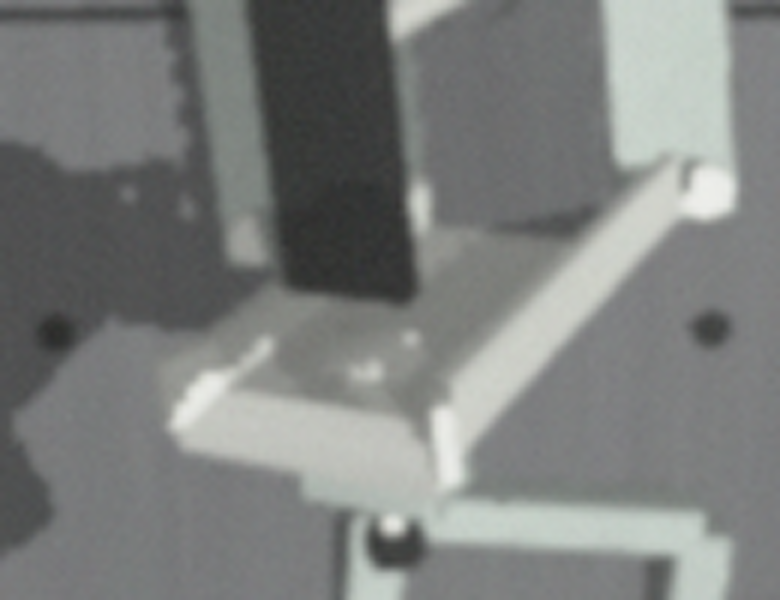

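```bash
cat > fit2.py <<'E'
from h import *
from scipy.optimize import least_squares
c=load("w1")
tt=lambda p:np.array(p)/6+[195,75]-.42
bb=lambda p:np.array(p)/6+[195,175]-.42
def W(q,u,y,w):
    x0,y0,a=q[:3];u,y,w=u/1e3,y/1e3,w/1e3
    h=-(u*np.cos(np.pi/6)+w*.5)  # along world +x before yaw
    z=.138-u*.5+w*np.cos(np.pi/6)
    return np.array([x0+np.cos(a)*h-np.sin(a)*y,y0+np.sin(a)*h+np.cos(a)*y,z])
if __name__=="__main__":
  def r(q):
    P=[(W(q,15,-52,0),bb((285,285))),(W(q,15,52,0),tt((222,405))),(W(q,-26.7-q[3],60,22),tt((360,370))),(W(q,-26.7-q[3],-60,22),bb((430,405)))]
    e=np.concatenate([proj(c,w)[0]-p for w,p in P]);e[3]*=.3;return e
  o=least_squares(r,[.53,.22,-.05,2.]);q=o.x;print(q,np.degrees(q[2]),o.fun.round(2))
  np.save("mag.npy",q)
  k=5;im=cv2.resize(c["img"][70:275,190:330,::-1],None,fx=k,fy=k,interpolation=cv2.INTER_CUBIC)
  im=np.ascontiguousarray(im)
  def L(a,b,col):
    pa,pb=[tuple(((proj(c,W(q,*v))[0]-[190,70]+.4)*k).astype(int)) for v in(a,b)];cv2.line(im,pa,pb,col,1)
  for w,col in((0,(0,255,0)),(-6,(0,255,255))):
    R=[(15,52,w),(15,-52,w),(-15,-52,w),(-15,52,w)]
    for i in range(4):L(R[i],R[(i+1)%4],col)
  for w,col in((22,(0,0,255)),(11,(255,0,255))):
    R=[(26.7,72,w),(26.7,-72,w),(-26.7,-72,w),(-26.7,72,w)]
    for i in range(4):L(R[i],R[(i+1)%4],col)
    L((26.7,60,w),(-26.7,60,w),col);L((26.7,-60,w),(-26.7,-60,w),col)
  cv2.imwrite("pics/fit2.png",cv2.resize(im,None,fx=.58,fy=.58,interpolation=cv2.INTER_AREA))
  cv2.imwrite("pics/fit2a.png",im[:600]);cv2.imwrite("pics/fit2b.png",im[500:])
E
python3 fit2.py
```

```text
[0.53560533 0.22329416 0.1033632  3.60342423] 5.922274885078398 [ 0.09  0.9  -0.13 -0.04  0.22 -0.34 -0.19 -0.37]
```

View pics/fit2a.png

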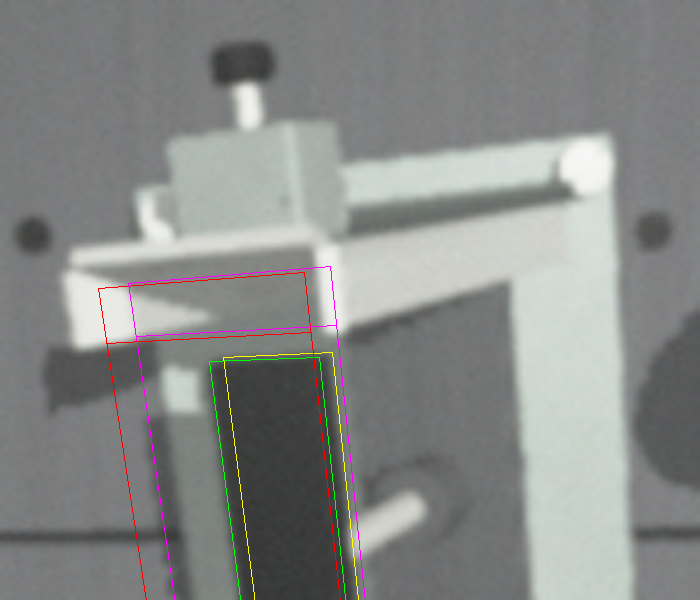

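View pics/fit2b.png

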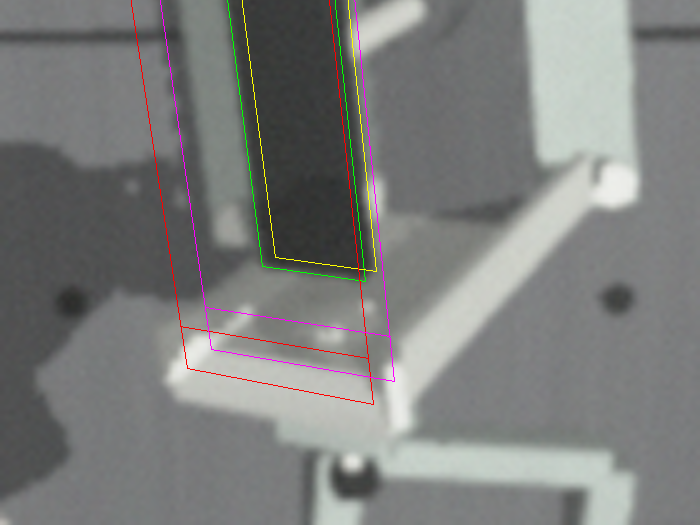

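```bash
python3 - <<'E'
from fit2 import *
q=np.load("mag.npy")
out=[]
for n,(x0,y0,x1,y1) in (("top0",(155,155,230,215)),("scene0",(285,180,395,270))):
  c=load(n);k=7
  im=np.ascontiguousarray(cv2.resize(c["img"][y0:y1,x0:x1,::-1],None,fx=k,fy=k,interpolation=cv2.INTER_CUBIC))
  def L(a,b,col):
    pa,pb=[tuple(((proj(c,W(q,*v))[0]-[x0,y0]+.4)*k).astype(int)) for v in(a,b)];cv2.line(im,pa,pb,col,1)
  for w,uu,yy,col in((0,15,52,(0,255,0)),(22,26.7,72,(0,0,255))):
    R=[(uu,yy,w),(uu,-yy,w),(-uu,-yy,w),(-uu,yy,w)]
    for i in range(4):L(R[i],R[(i+1)%4],col)
  cv2.imwrite(f"pics/ov_{n}.png",im)
E
```

```text
(no output)
```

View pics/ov_top0.png

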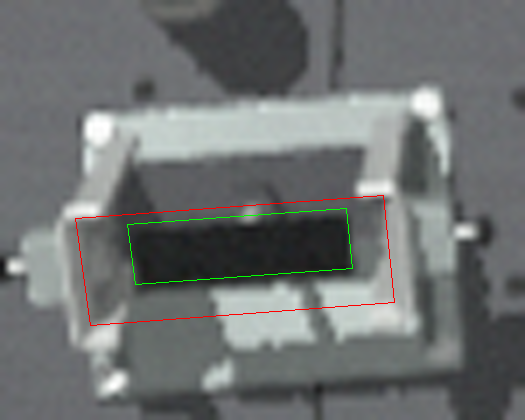

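View pics/ov_scene0.png

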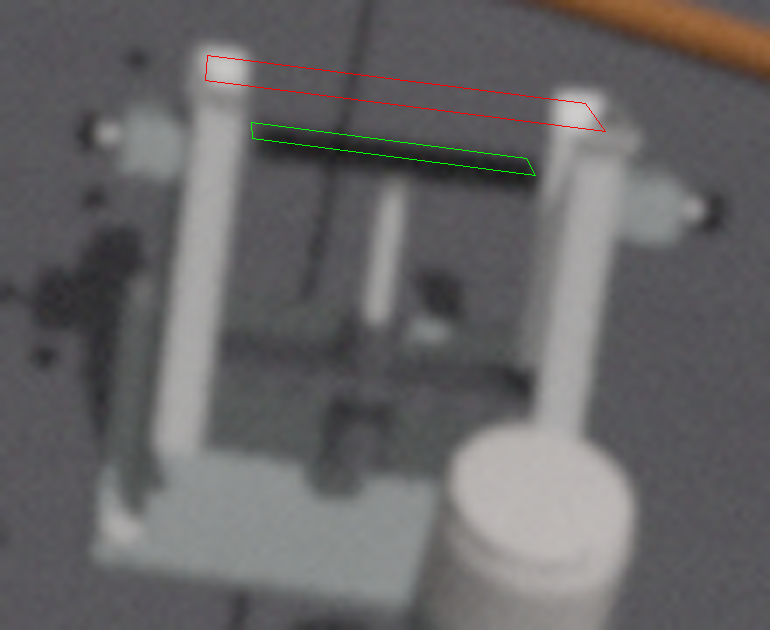

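Call:
send_rows --commands '[30, -450, 0, -5, 1, 30, -450, 0, -5, 1, 30, -450, 0, -5, 1, 30, -450, 0, -5, 1, 30, -450, 0, -5, 1, 30, -450, 0, -5, 1, 30, -450, 0, -5, 1, 30, -450, 0, -5, 1, 30, -450, 0, -5, 1, 30, -450, 0, -5, 1, 30, -450, 0, -5, 1, 30, -450, 0, -5, 1]'

```text
time_s: 2.2
tool_pos: [0.5377, -0.2133, 0.2898]
eef_rot: [0.706, -0.029, 0.707, 0.029]
ft_force: [0.5, 0.2, -0.2]
gripper_width: 0.085
```

```bash
python3 snap.py w2; python3 -c "
from h import *
goto([.487,-.304,.2],5)"
```

```text
t=2.25 pos [ 538.1 -210.5  290. ] hd 4.8 F [-0.1  1.1 -0.3] w 85.1 j [-0.58  0.14  1.53  0.    1.47 -0.67]
  shift [ 90.  -89.1 -58.5] turn -0.2
```

View pics/w2.png

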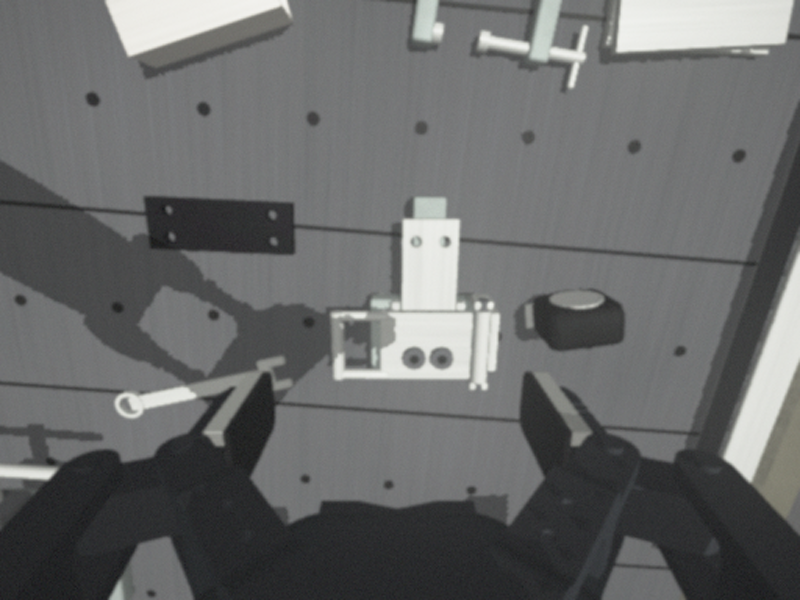

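```bash
python3 - <<'E'
from h import *
c=load("w2");crop(c,205,120,330,255,6,"pics/w2c.png")
im=cv2.imread("pics/w2c.png");print(im.shape);cv2.imwrite("pics/w2c1.png",im[0:420]);cv2.imwrite("pics/w2c2.png",im[390:])
E
```

```text
(810, 750, 3)
```

View pics/w2c1.png

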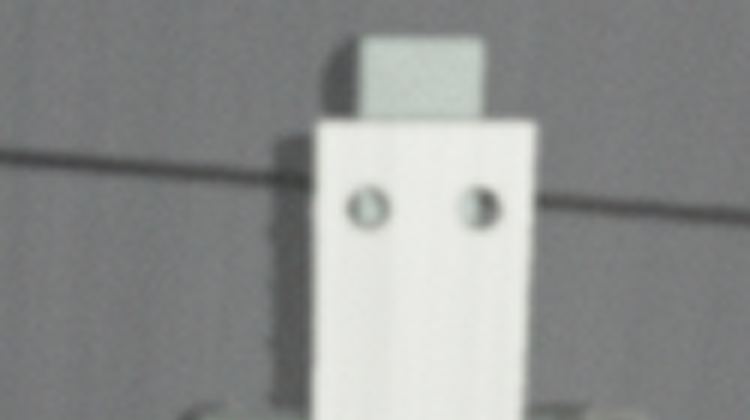

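View pics/w2c2.png

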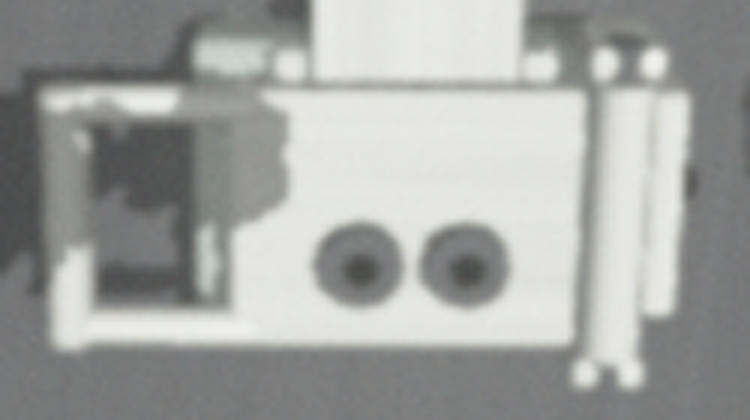

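```bash
python3 - <<'E'
from h import *
c=load("w2")
g=lambda p:np.array(p)/6+[205,120]-.42
P={n:back(c,g(p),z)*1e3 for n,p,z in (("pl1",(314,121),.042),("pl2",(538,121),.042),("pl3",(313,440),.042),("pl4",(523,440),.042),("to1",(360,38),.032),("to2",(485,38),.032),("barT",(64,500),.05),("barB",(72,702),.05),("barmid",(68,604),.05),("hingeT",(620,490),.055),("hingeB",(608,740),.055),("rail+",(290,455),.041),("rail-",(540,455),.041))}
for n in P:print(n,P[n].round(1))
e=(P["pl1"]+P["pl2"])/2;print("end mid",e)
a=P["pl1"]-P["pl3"];b=P["pl2"]-P["pl4"];x=P["pl2"]-P["pl1"]
for v in(a,b):print(np.degrees(np.arctan2(-v[0],v[1])))
print(np.degrees(np.arctan2(x[1],x[0])),np.hypot(*x[:2]))
v=P["barT"]-P["barB"];print(np.degrees(np.arctan2(-v[0],v[1])))
psi=np.radians(4.5);X=np.array([np.cos(psi),np.sin(psi)]);Y=np.array([-X[1],X[0]])
nest=e[:2]-70*Y;print("nest",nest)
for n in P:d=P[n][:2]-nest;print(n,(d@X).round(1),(d@Y).round(1))
E
```

```text
pl1 [ 539.7 -180.6   42. ]
pl2 [ 591.1 -176.3   42. ]
pl3 [ 546.  -257.3   42. ]
pl4 [ 597.1 -253.1   42. ]
to1 [ 548.9 -161.8   32. ]
to2 [ 577.9 -159.3   32. ]
barT [ 487.1 -275.    50. ]
barB [ 491.3 -328.7   50. ]
barmid [ 489.2 -302.1   50. ]
hingeT [ 619.5 -259.6   55. ]
hingeB [ 625.8 -325.5   55. ]
rail+ [ 540.8 -261.9   41. ]
rail- [ 602.  -256.9   41. ]
end mid [ 565.35886394 -178.44949643   42.        ]
4.752584046481324
4.536292527073905
4.754133541830091 51.568499232646985
4.476134595800678
nest [ 570.85100064 -248.23370979]
pl1 -25.8 69.9
pl2 25.8 70.1
pl3 -25.4 -7.1
pl4 25.8 -6.9
to1 -15.1 87.9
to2 14.0 88.1
barT -85.6 -20.1
barB -85.7 -74.0
barmid -85.7 -47.3
hingeT 47.6 -15.2
hingeB 48.7 -81.3
rail+ -31.1 -11.3
rail- 30.3 -11.0
```

```bash
python3 -c "
from h import *
c=load('w2')
g=lambda p:np.array(p)/6+[205,120]-.42
for z in (.0,.015,.032,.041):print(back(c,g((195,600)),z)*1e3)
goto([.489,-.302,.10],4.6)"
```

```text
[ 518.66675028 -319.99719982    0.        ]
[ 519.16064518 -313.52767666   15.        ]
[ 519.72039274 -306.19555042   32.        ]
[ 520.01672968 -302.31383652   41.        ]
t=2.25 pos [ 538.1 -210.5  290. ] hd 4.8 F [-0.1  1.1 -0.3] w 85.1 j [-0.58  0.14  1.53  0.    1.47 -0.67]
  shift [190.  -87.5 -56.2] turn 0.2
```

Call:
send_rows --commands '[40, -40, -26, 0, 0.28, 80, -70, -45, 0, 0.28, 110, -88, -56, 0, 0.28, 140, -88, -56, 0, 0.28, 160, -88, -56, 0, 0.28, 170, -88, -56, 0, 0.28, 170, -88, -56, 0, 0.28, 170, -88, -56, 0, 0.28, 170, -88, -56, 0, 0.28]'

```text
time_s: 3.0
tool_pos: [0.4925, -0.3022, 0.1242]
eef_rot: [0.708, -0.032, 0.705, 0.03]
ft_force: [0.4, 1.1, 0.4]
gripper_width: 0.0235
```

```bash
python3 snap.py w3; python3 -c "
from h import *
goto([.489,-.302,.05],4.6)"
```

```text
t=3.05 pos [ 492.5 -302.5  124.4] hd 5.0 F [-0.5 -0.3  0. ] w 23.8 j [-0.76  0.28  1.7   0.    1.15 -0.85]
  shift [74.4  1.1 -3.7] turn 0.4
```

View pics/w3.png

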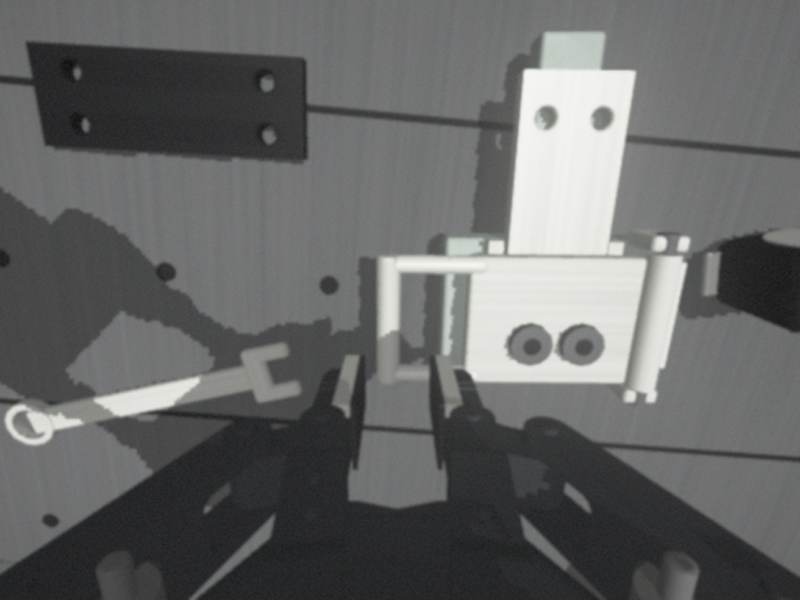

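```bash
python3 -c "
from h import *
c=load('w3')
for p in ((388.5,262),(388.5,320),(388.5,380)):print(back(c,np.array(p)/1.5625-.2,.05)*1e3)
for p in ((522,71),(636,72)):print(back(c,np.array(p)/1.5625-.2,.042)*1e3)
for p in ((542,33),(606,33)):print(back(c,np.array(p)/1.5625-.2,.032)*1e3)
"
```

```text
[ 486.63952549 -272.15121525   50.        ]
[ 489.1239148  -302.31578526   50.        ]
[ 491.93125187 -336.40147201   50.        ]
[ 539.22459312 -181.49132612   42.        ]
[ 590.46026828 -177.3170157    42.        ]
[ 548.16901724 -162.9755578    32.        ]
[ 577.52951783 -160.34151759   32.        ]
```

Call:
send_rows --commands '[20, 0, -4, 0, 0.28, 45, 0, -4, 0, 0.28, 65, 0, -4, 0, 0.28, 74, 0, -4, 0, 0.28, 74, 0, -4, 0, 0.28, 74, 0, -4, 0, 0.28]'

```text
time_s: 3.55
tool_pos: [0.4873, -0.303, 0.0487]
eef_rot: [0.707, -0.031, 0.706, 0.03]
ft_force: [0.6, -0.1, 0.5]
gripper_width: 0.0246
```

```bash
python3 snap.py w4; python3 -c "
from h import *
goto([.489,-.302,.05],4.6)"
```

```text
t=3.60 pos [ 487.7 -303.4   49.3] hd 4.9 F [-0.   0.6  0.3] w 24.1 j [-0.77  0.39  1.74  0.    1.01 -0.85]
  shift [-0.7  1.3  1.4] turn 0.3
```

View pics/w4.png

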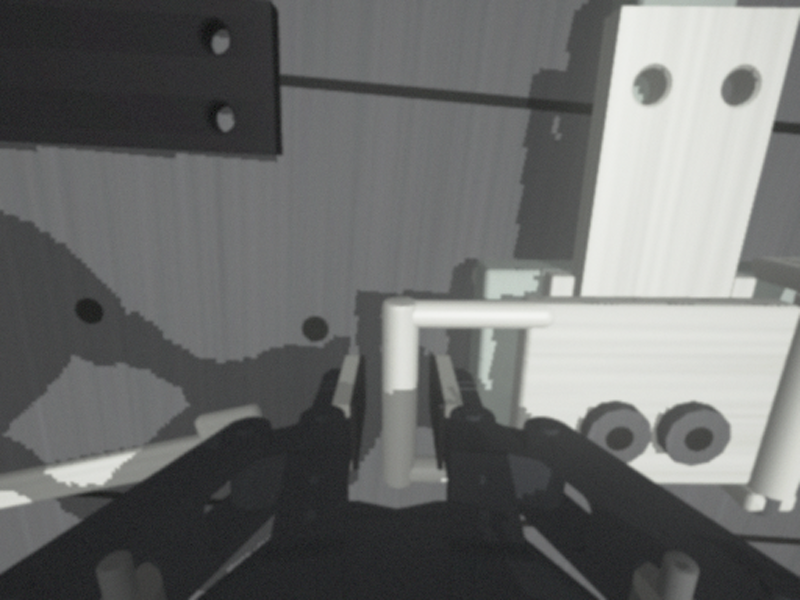

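Bar (400,395) is centred between the pads. Close on it.

Call:
send_rows --commands '[0, 0, 0, 0, 0.0, 0, 0, 0, 0, 0.0, 0, 0, 0, 0, 0.0, 0, 0, 0, 0, 0.0, 0, 0, 0, 0, 0.0]' --squeeze 25

```text
time_s: 4.02
tool_pos: [0.4881, -0.3036, 0.0495]
eef_rot: [0.708, -0.031, 0.705, 0.029]
ft_force: [2.4, 1.3, 6.3]
gripper_width: 0.0109
```

Call:
send_rows --commands '[-5.4, 0, 0.1, 0, 0, -13.5, 0, 0.7, 0, 0, -24.2, 0, 2.2, 0, 0, -34.7, 0, 4.5, 0, 0, -45, 0, 7.7, 0, 0, -55, 0, 11.7, 0, 0, -64.7, 0, 16.5, 0, 0, -74, 0, 22.1, 0, 0, -82.8, 0, 28.4, 0, 0, -91, 0, 35.3, 0, 0, -98.7, 0, 42.9, 0, 0, -105.7, 0, 51.1, 0, 0]'

```text
time_s: 5.02
tool_pos: [0.5345, -0.2997, 0.1544]
eef_rot: [0.704, -0.031, 0.709, 0.029]
ft_force: [-13.9, -4.0, 11.6]
gripper_width: 0.011
```

Call:
send_rows --commands '[-6.4, 0, 8.7, 0, 0, -12.1, 0, 17.9, 0, 0, -16.9, 0, 27.5, 0, 0, -21.1, 0, 37.5, 0, 0, -24.4, 0, 47.8, 0, 0, -26.9, 0, 58.3, 0, 0, -28.5, 0, 69, 0, 0, -29.2, 0, 79.7, 0, 0, -29.1, 0, 90.5, 0, 0, -28.2, 0, 101.3, 0, 0, -26.4, 0, 111.9, 0, 0, -24.5, 0, 120, 0, 0]'

```text
time_s: 6.02
tool_pos: [0.6574, -0.29, 0.179]
eef_rot: [0.707, -0.031, 0.706, 0.028]
ft_force: [-0.3, -6.2, 2.9]
gripper_width: 0.011
```

Call:
send_rows --commands '[0, 0, 1, 0, 0, 0, 0, 1, 0, 0, 0, 0, 1, 0, 0]'

```text
time_s: 6.27
tool_pos: [0.6581, -0.29, 0.1787]
eef_rot: [0.707, -0.031, 0.706, 0.028]
ft_force: [0.3, -5.3, 0.4]
gripper_width: 0.0108
```

```bash
python3 snap.py w5; python3 -c "
from h import *
goto([.6607,-.288,.18],4.6)"
```

```text
t=6.32 pos [ 658.1 -290.   178.7] hd 4.8 F [ 0.5 -5.5 -0.1] w 10.9 j [-0.58  0.57  1.2  -0.    1.36 -0.66]
  shift [-1.3  1.7  2.8] turn 0.2
```

View pics/w5.png

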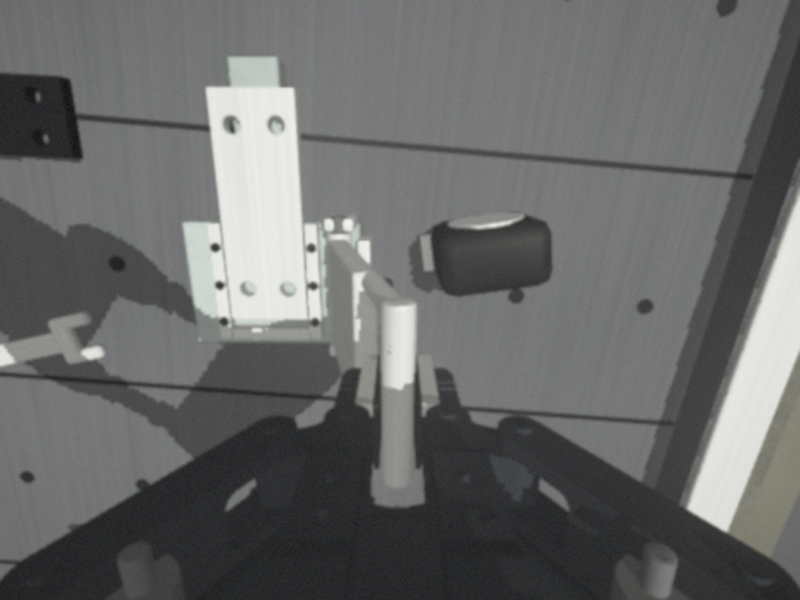

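Call:
send_rows --commands '[0, 0, 2, 0, 0.25, 0, 0, 2, 0, 0.25, 0, 0, 2, 0, 0.25, 0, 0, 2, 0, 0.25, -20, 0, 2, 0, 0.25, -50, 0, 2, 0, 0.25, -75, 0, 0, 0, 0.3, -90, 0, 0, 0, 0.5, -90, 0, 0, 0, 0.7]'

```text
time_s: 7.07
tool_pos: [0.6595, -0.2887, 0.273]
eef_rot: [0.709, -0.032, 0.704, 0.028]
ft_force: [0.2, 0.1, 1.5]
gripper_width: 0.0487
```

```bash
python3 snap.py w6;python3 -c "
from h import *
goto([.5656,-.216,.20],4.6)"
```

```text
t=7.12 pos [ 658.8 -288.3  270. ] hd 4.9 F [-0.1  0.6  0.2] w 56.1 j [-0.58  0.52  1.1   0.    1.52 -0.67]
  shift [ 69.5  80.2 -86.9] turn 0.3
```

View pics/w6.png

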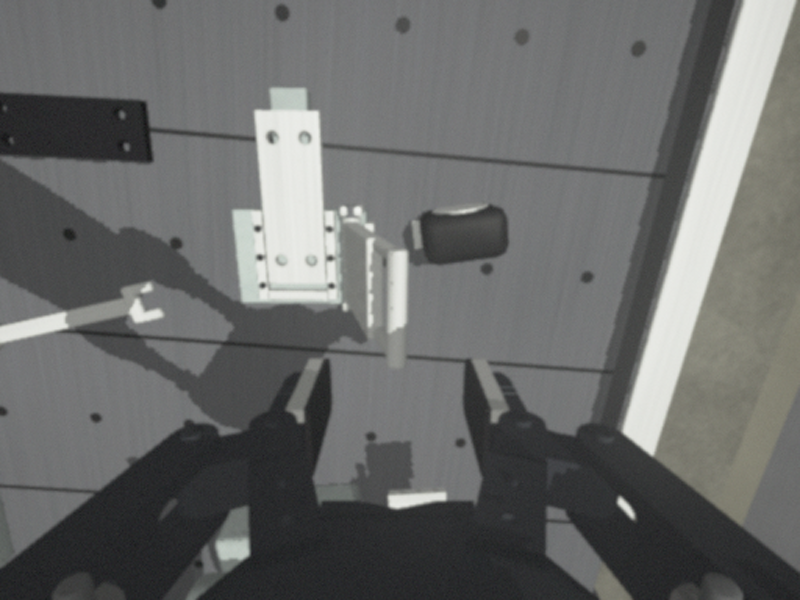

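Call:
send_rows --commands '[0, 30, -30, 0, 0.8, 0, 60, -58, 0, 0.8, 20, 87, -85, 0, 0.8, 60, 87, -85, 0, 0.8, 100, 87, -85, 0, 0.8, 140, 87, -85, 0, 0.8, 160, 87, -85, 0, 0.8, 170, 87, -85, 0, 0.8, 170, 87, -85, 0, 0.8, 170, 87, -85, 0, 0.8]'

```text
time_s: 7.95
tool_pos: [0.5658, -0.2084, 0.0974]
eef_rot: [0.706, -0.03, 0.707, 0.03]
ft_force: [-0.3, -0.3, 0.2]
gripper_width: 0.0685
```

```bash
python3 snap.py w7;python3 -c "
from h import *
goto([.5671,-.209,.033],4.6)"
```

```text
t=8.00 pos [ 566.7 -209.    98.8] hd 4.9 F [-0.8  0.1  1.8] w 68.2 j [-0.55  0.38  1.63 -0.    1.12 -0.64]
  shift [65.8  0.1  0.3] turn 0.3
```

View pics/w7.png

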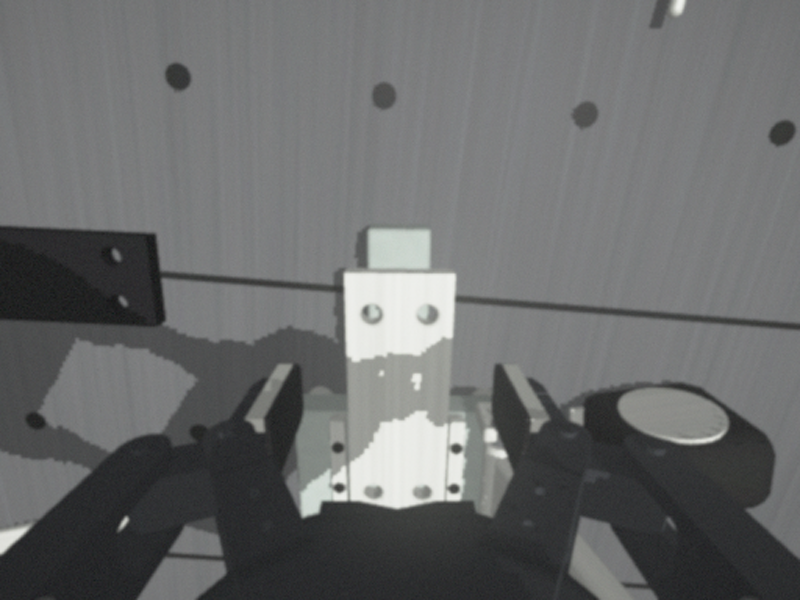

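Call:
send_rows --commands '[25, 0, 0, 0, 0.8, 50, 0, 0, 0, 0.8, 62, 0, 0, 0, 0.8, 66, 0, 0, 0, 0.8, 66, 0, 0, 0, 0.8, 66, 0, 0, 0, 0.5, 66, 0, 0, 0, 0.5, 66, 0, 0, 0, 0.5, 66, 0, 0, 0, 0.5, 66, 0, 0, 0, 0.5]' --squeeze 30

```text
time_s: 8.83
tool_pos: [0.567, -0.2093, 0.0336]
eef_rot: [0.707, -0.031, 0.706, 0.029]
ft_force: [-2.3, -0.5, 6.2]
gripper_width: 0.0495
```

```bash
python3 -c "
from h import *
goto([.5671,-.209,.033],4.6)"
```

```text
t=8.83 pos [ 567.  -209.3   33.6] hd 4.9 F [-2.3 -0.5  6.2] w 49.5 j [-0.55  0.48  1.65 -0.    1.01 -0.64]
  shift [0.6 0.3 0.2] turn 0.3
```

Call:
send_rows --commands '[0, 4, 0, 0, 0.5, 0, 11, 0, 0, 0.5, 0, 20, 0, 0, 0.5, 0, 30, 0, 0, 0.5, 0, 40, 0, 0, 0.5, 0, 50, 0, 0, 0.5, 0, 58, 0, 0, 0.5, 0, 64, 0, 0, 0.5, 0, 66, 0, 0, 0.5, 0, 66, 0, 0, 0.5]'

```text
time_s: 9.67
tool_pos: [0.562, -0.1437, 0.0335]
eef_rot: [0.708, -0.031, 0.705, 0.029]
ft_force: [1.0, -2.2, 6.2]
gripper_width: 0.0496
```

```bash
python3 snap.py w8;python3 -c "
from h import *
goto([.5671,-.209,.033],4.6)"
```

```text
t=9.72 pos [ 562.1 -143.7   33.5] hd 4.9 F [ 0.7 -2.5  7.2] w 49.7 j [-0.46  0.42  1.73 -0.    0.99 -0.54]
  shift [  0.7 -65.5  -0.6] turn 0.3
```

View pics/w8.png

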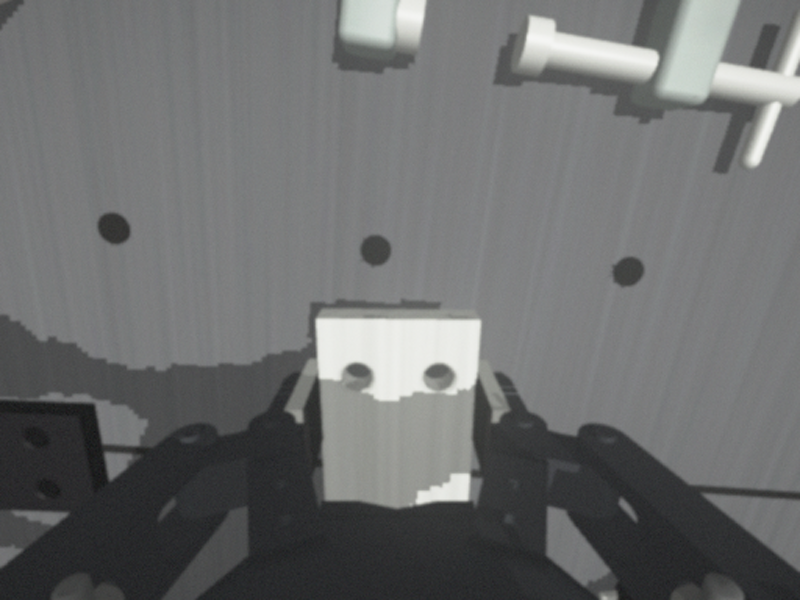

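```bash
python3 -c "
from h import *
c=load('w8')
p=[back(c,np.array(v)/1.5625-.2,.042)*1e3 for v in((316.5,320),(480.5,320))];print(p,(p[0]+p[1])/2)
e=(p[0]+p[1])/2; t=np.radians(4.6);Y=np.array([-np.sin(t),np.cos(t)])
ctr=e[:2]-70*Y;print(ctr)
goto([ctr[0]/1e3,ctr[1]/1e3,.033],4.6)"
```

```text
[array([ 535.79653298, -115.41009298,   42.        ]), array([ 585.28542622, -111.20097443,   42.        ])] [ 560.5409796 -113.3055337   42.       ]
[ 566.1549043 -183.0800552]
t=9.72 pos [ 562.1 -143.7   33.5] hd 4.9 F [ 0.7 -2.5  7.2] w 49.7 j [-0.46  0.42  1.73 -0.    0.99 -0.54]
  shift [  0.6 -39.6   0.7] turn 0.3
```

Call:
send_rows --commands '[0, 0, 0, 0, 0.75, 0, 0, 0, 0, 0.75, 0, 0, 0, 0, 0.75, 0, -15, 0.5, 0, 0.75, 0, -32, 0.5, 0, 0.75, 0, -40, 0.5, 0, 0.75, 0, -40, 0.5, 0, 0.75, 0, -40, 0.5, 0, 0.5, 0, -40, 0.5, 0, 0.5, 0, -40, 0.5, 0, 0.5, 0, -40, 0.5, 0, 0.5]' --squeeze 60

```text
time_s: 10.63
tool_pos: [0.5645, -0.1831, 0.0319]
eef_rot: [0.707, -0.031, 0.706, 0.03]
ft_force: [0.5, -4.4, 0.4]
gripper_width: 0.0485
```

```bash
python3 snap.py w9;python3 -c "
from h import *
goto([.5661,-.1831,.033],4.6)"
```

```text
t=10.68 pos [ 564.5 -183.1   31.9] hd 4.9 F [ 0.3 -4.7  0.5] w 48.7 j [-0.52  0.46  1.69 -0.    1.   -0.6 ]
  shift [-1.1 -0.1  1.6] turn 0.3
```

View pics/w9.png

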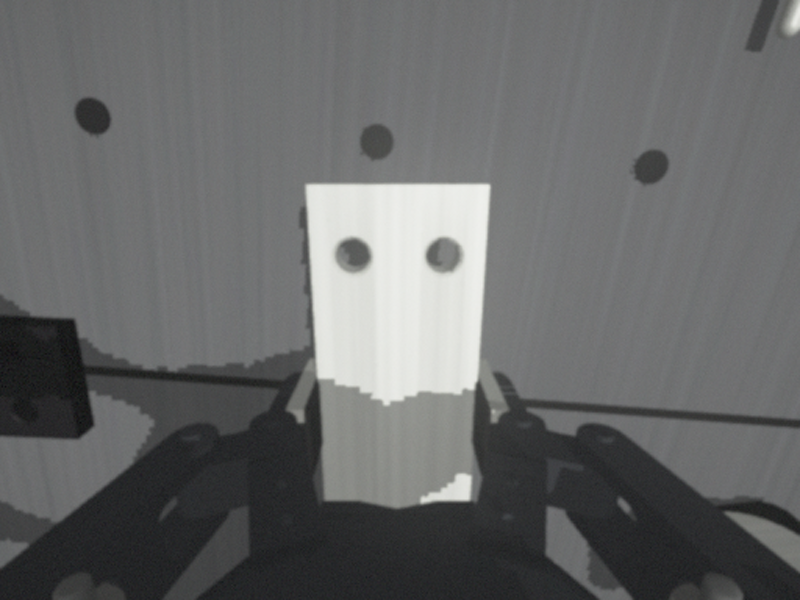

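Call:
send_rows --commands '[-5, 0, 0, 0, 0.5, -20, 0, 0, 0, 0.5, -45, 0, 0, 0, 0.5, -75, 0, 0, 0, 0.5, -110, 0, 0, 0, 0.5, -145, 0, 0, 0, 0.5, -175, 0, 0, 0, 0.5, -195, 0, 0, 0, 0.5, -200, 0, 0, 0, 0.5]'

```text
time_s: 11.43
tool_pos: [0.5652, -0.1821, 0.235]
eef_rot: [0.708, -0.031, 0.705, 0.03]
ft_force: [0.4, -0.9, -4.0]
gripper_width: 0.0486
```

```bash
python3 snap.py w10;python3 snap.py t10 top; python3 -c "
from h import *
goto([.4998,.2196,.23],5.9)"
```

```text
t=11.53 pos [ 563.9 -181.8  231.2] hd 4.9 F [-0.   0.9 -6.1] w 48.5 j [-0.52  0.21  1.56  0.    1.37 -0.6 ]
  shift [  1.6 405.4 -29.6] turn -1.0
```

View pics/w10.png

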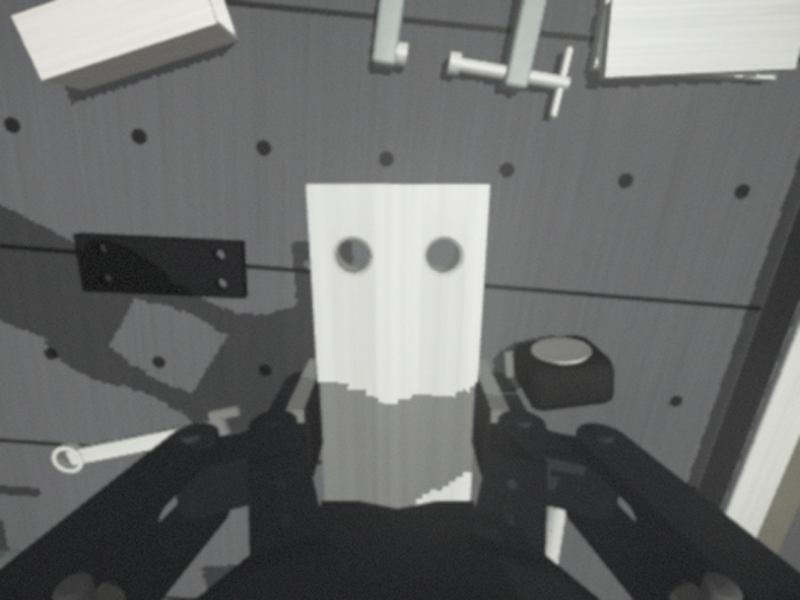

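View pics/t10.png

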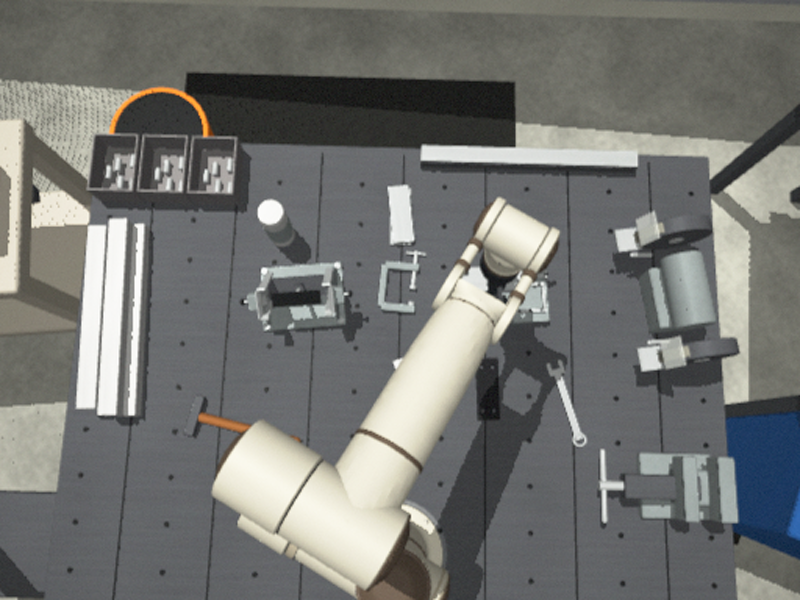

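Call:
send_rows --commands '[-10, 15, -2, 0, 0.5, -20, 45, -4, 0, 0.5, -20, 85, -7, 0, 0.5, -20, 125, -10, 0, 0.5, -20, 165, -13, 0, 0.5, -20, 205, -16, -1, 0.5, -20, 245, -19, -1, 0.5, -20, 285, -22, -1, 0.5, -20, 325, -25, -1, 0.5, -20, 365, -28, -1, 0.5, -20, 392, -30, -1, 0.5, -20, 405, -30, -1, 0.5]'

```text
time_s: 12.53
tool_pos: [0.4965, 0.2218, 0.2477]
eef_rot: [0.704, -0.037, 0.709, 0.038]
ft_force: [0.4, -1.4, -5.7]
gripper_width: 0.049
```

Call:
send_rows --commands '[0, 0, 0, 0, 0.5, 0, 0, 0, 0, 0.5]'

```text
time_s: 12.7
tool_pos: [0.4986, 0.2184, 0.2489]
eef_rot: [0.705, -0.037, 0.708, 0.036]
ft_force: [0.1, -0.4, -5.3]
gripper_width: 0.0491
```

```bash
python3 snap.py w11; python3 -c "
from h import *
c=load('w10');T=c['T_tool_cam'];f=K(c)
for p in((306,184),(490,184),(317,380),(482,380)):
    u,v=np.array(p)/1.5625-.2;d=T[:3,:3]@[(u-c['cx'])/f,(v-c['cy'])/f,1];o=T[:3,3];print(((o+d*(-.0101-o[0])/d[0])*1e3).round(1))
goto([.4998,.2196,.197],5.9)"
```

```text
[-10.1  70.2 -24.1]
[-10.1  70.2  25.9]
[-10.1  11.  -24.4]
[-10.1  11.   27.3]
t=12.75 pos [499.  217.6 249.4] hd 5.9 F [-0.4  0.4 -5.3] w 48.7 j [ 0.19  0.08  1.67 -0.    1.39  0.09]
  shift [52.4  1.9  1.1] turn -0.0
```

View pics/w11.png

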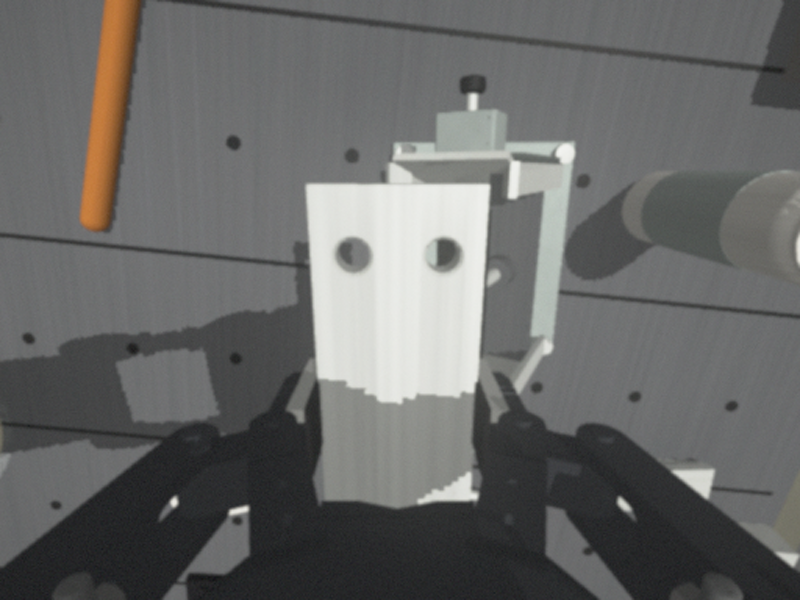

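```bash
cat > ov.py <<'E'
import sys
from fit2 import *
q=np.load("mag.npy");n=sys.argv[1];x0,y0,x1,y1=map(int,sys.argv[2:6]);k=int(sys.argv[6])
if len(sys.argv)>7:q[:3]=[float(v) for v in sys.argv[7:10]]
c=load(n)
im=np.ascontiguousarray(cv2.resize(c["img"][y0:y1,x0:x1,::-1],None,fx=k,fy=k,interpolation=cv2.INTER_CUBIC))
def L(a,b,col):
    pa,pb=[tuple(((proj(c,W(q,*v))[0]-[x0,y0]+.5)*k).astype(int)) for v in(a,b)];cv2.line(im,pa,pb,col,1)
for w,uu,yy,col in((0,15,52,(0,255,0)),(22,26.7,72,(0,0,255)),(22,31,77,(255,0,0)),(11,26.7,72,(255,0,255))):
    R=[(uu,yy,w),(uu,-yy,w),(-uu,-yy,w),(-uu,yy,w)]
    for i in range(4):L(R[i],R[(i+1)%4],col)
cv2.imwrite(f"pics/ov_{n}.png",im)
E
python3 ov.py w11 230 40 380 130 5
```

```text
(no output)
```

View pics/ov_w11.png

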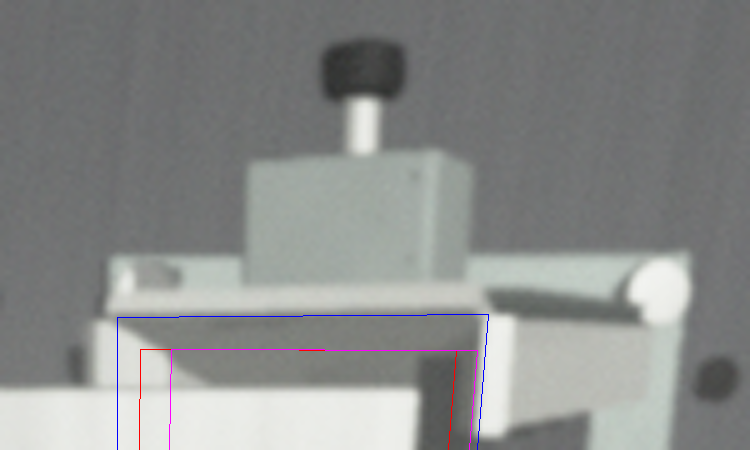

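Call:
send_rows --commands '[20, 2, 0, 0, 0.5, 42, 2, 0, 0, 0.5, 52, 2, 0, 0, 0.5, 60, 2, 4.6, 0, 0.5, 68, 2, 9.2, 0, 0.5, 74, 2, 12.7, 0, 0.5, 78, 2, 15, 0, 0.5, 78, 2, 15, 0, 0.5]'

```text
time_s: 13.42
tool_pos: [0.5151, 0.2218, 0.173]
eef_rot: [0.706, -0.036, 0.706, 0.036]
ft_force: [-0.3, 0.3, -5.8]
gripper_width: 0.0487
```

```bash
python3 snap.py w12; python3 snap.py s12 scene; python3 -c "
from h import *
goto([.5286,.2226,.1454],5.9)"; python3 ov.py w12 200 20 380 130 4
```

```text
t=13.52 pos [515.  222.  173.9] hd 5.9 F [-0.4 -1.1 -5.8] w 48.4 j [ 0.19  0.19  1.71 -0.    1.24  0.09]
  shift [28.5 -0.8 13.6] turn -0.0
```

View pics/ov_w12.png

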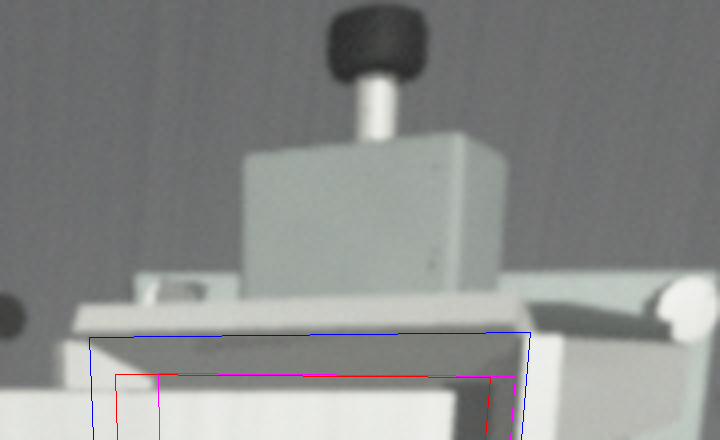

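View pics/s12.png

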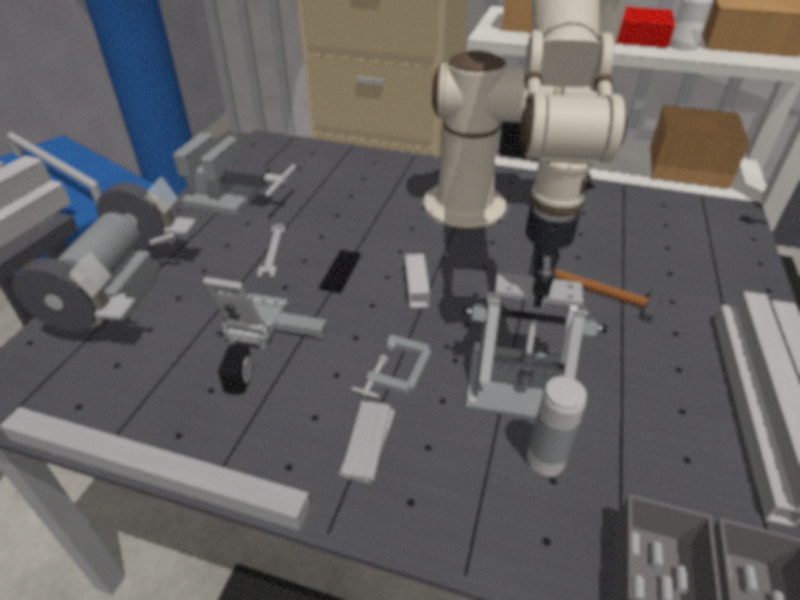

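Call:
send_rows --commands '[7, 0, 3.3, 0, 0.5, 14, 0, 6.6, 0, 0.5, 20, -0.5, 9.5, 0, 0.5, 23, -0.5, 11, 0, 0.5, 23, -0.5, 11, 0, 0.5]'

```text
time_s: 13.93
tool_pos: [0.5255, 0.2225, 0.1493]
eef_rot: [0.706, -0.036, 0.707, 0.036]
ft_force: [1.9, -0.0, -6.6]
gripper_width: 0.0485
```

```bash
python3 snap.py w13; python3 -c "
from h import *
goto([.5286,.2226,.1454],5.9)"; python3 ov.py w13 170 10 400 150 3
```

```text
t=13.98 pos [525.6 222.5 149.7] hd 5.9 F [ 1.1  0.3 -5.9] w 48.8 j [ 0.19  0.24  1.7  -0.    1.2   0.09]
  shift [ 4.3 -0.2  3. ] turn -0.0
```

View pics/ov_w13.png

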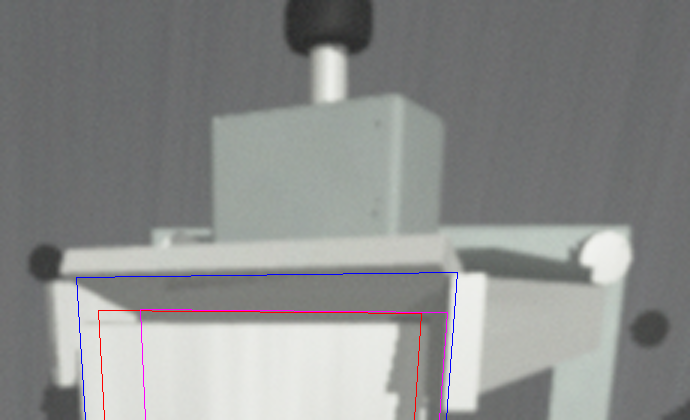

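Call:
send_rows --commands '[2, 0, 1.5, 0, 0.5, 4, 0, 2.5, 0, 0.5, 4, 0, 2.5, 0, 0.5, 4, 0, 2.5, 0, 0.5]'

```text
time_s: 14.32
tool_pos: [0.528, 0.2228, 0.1464]
eef_rot: [0.706, -0.036, 0.706, 0.036]
ft_force: [0.2, 0.3, -4.7]
gripper_width: 0.0487
```

```bash
python3 -c "
from h import *
goto([.5286,.2226,.1454],5.9)"
```

```text
t=14.32 pos [528.  222.8 146.4] hd 5.9 F [ 0.2  0.3 -4.7] w 48.7 j [ 0.19  0.25  1.7  -0.    1.2   0.09]
  shift [ 1.  -0.3  0.6] turn -0.0
```

Call:
send_rows --commands '[1.5, 0, 0, 0, 0.5, 2, 0, 0, 0, 0.5, 2, 0, 0, 0, 0.5]'

```text
time_s: 14.57
tool_pos: [0.5283, 0.2229, 0.1453]
eef_rot: [0.706, -0.036, 0.706, 0.036]
ft_force: [-2.5, -0.4, -0.2]
gripper_width: 0.0489
```

Call:
send_rows --commands '[0, 0, 0, 0, 0.6, 0, 0, 0, 0, 0.62, 0, 0, 0, 0, 0.65, 0, 0, 0, 0, 0.7, 0, 0, 0, 0, 0.75, 0, 0, 0, 0, 0.8, 0, 0, 0, 0, 0.8, 0, 0, 0, 0, 0.8]'

```text
time_s: 15.23
tool_pos: [0.5282, 0.2228, 0.1445]
eef_rot: [0.706, -0.036, 0.706, 0.036]
ft_force: [-0.5, 0.2, -1.0]
gripper_width: 0.0683
```

```bash
python3 snap.py w14; python3 snap.py s14 scene; python3 -c "
from h import *
goto([.5286,.2226,.1454],5.9)
c=load('s14');crop(c,290,160,400,270,5,'pics/s14c.png')"
```

```text
t=15.33 pos [528.1 222.9 144.5] hd 5.9 F [-0.8  0.1  0.2] w 68.5 j [0.19 0.25 1.7  0.   1.19 0.09]
  shift [-0.9 -0.3  0.5] turn -0.0
```

View pics/w14.png

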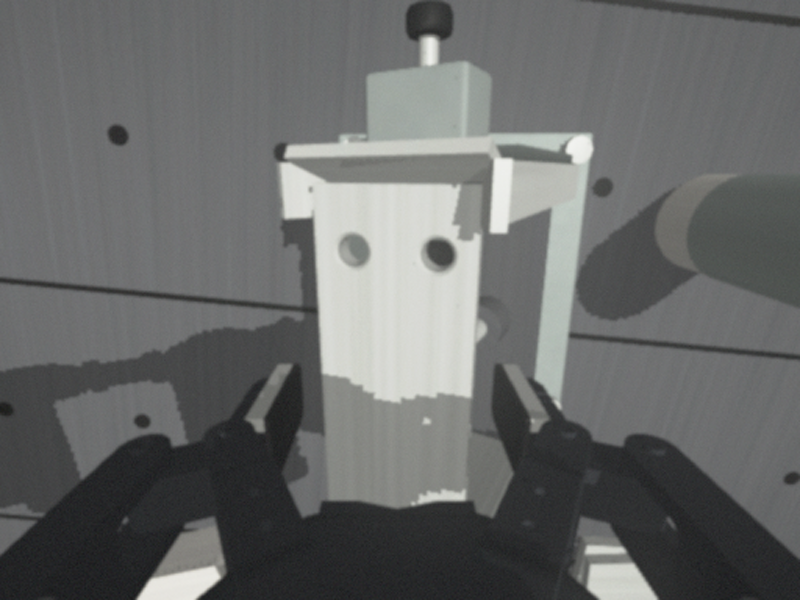

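View pics/s14c.png

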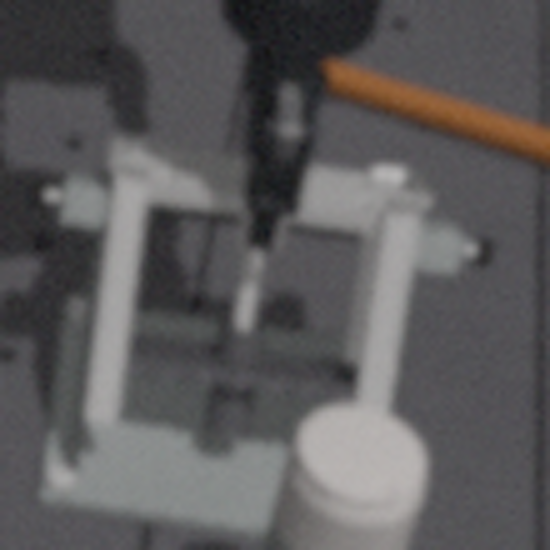

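```bash
cat > ovp.py <<'E'
import sys
from fit2 import *
q=np.load("mag.npy");n=sys.argv[1];x0,y0,x1,y1=map(int,sys.argv[2:6]);k=int(sys.argv[6]);ws=[float(v) for v in sys.argv[7:]]
c=load(n)
im=np.ascontiguousarray(cv2.resize(c["img"][y0:y1,x0:x1,::-1],None,fx=k,fy=k,interpolation=cv2.INTER_CUBIC))
def L(a,b,col):
    pa,pb=[tuple(((proj(c,W(q,*v))[0]-[x0,y0]+.5)*k).astype(int)) for v in(a,b)];cv2.line(im,pa,pb,col,1)
for w,col in zip(ws,((0,0,255),(255,0,0),(0,255,0))):
    R=[(25,70,w),(25,-70,w),(-25,-70,w),(-25,70,w)]
    for i in range(4):L(R[i],R[(i+1)%4],col)
cv2.imwrite(f"pics/ovp_{n}.png",im)
E
python3 ovp.py w14 180 80 340 250 4 10 5
```

```text
(no output)
```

View pics/ovp_w14.png

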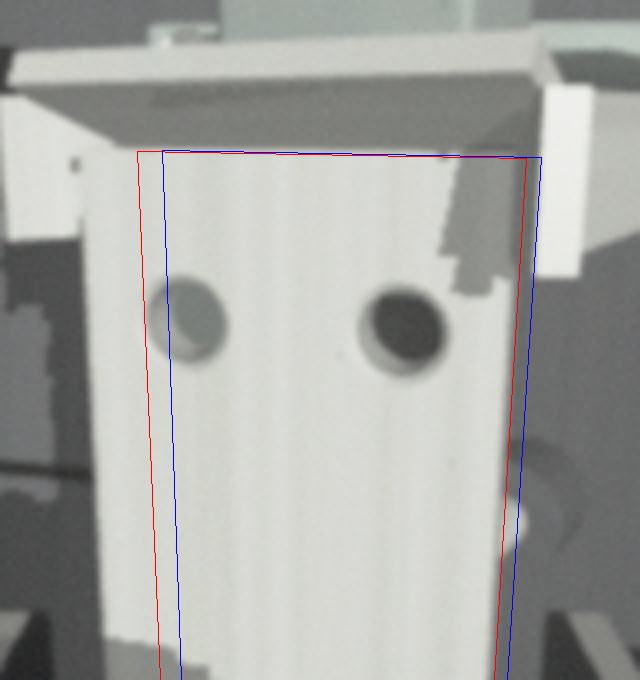

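Call:
send_rows --commands '[3, 0, 0, 0, 0.7, 6, 0, 0, 0, 0.63, 6, 0, 0, 0, 0.63, 6, 0, 0, 0, 0.63, 6, 0, 1.5, 0, 0.63, 6, 0, 3, 0, 0.63, 6, 0, 4.5, 0, 0.63, 6, 0, 5, 0, 0.63, 6, 0, 5, 0, 0.63]' --squeeze 20

```text
time_s: 16.08
tool_pos: [0.5323, 0.2233, 0.1377]
eef_rot: [0.705, -0.036, 0.707, 0.036]
ft_force: [-2.9, -0.5, -2.0]
gripper_width: 0.0538
```

```bash
python3 snap.py w15;  python3 -c "
from h import *
goto([.5286,.2226,.1454],5.9)"; python3 ovp.py w15 180 80 340 230 4 10
```

```text
t=16.13 pos [532.3 223.3 137.8] hd 5.9 F [-3.4 -1.7 -2.2] w 53.7 j [ 0.19  0.27  1.69 -0.    1.18  0.09]
  shift [-7.6 -0.3 -3.8] turn -0.0
```

View pics/ovp_w15.png

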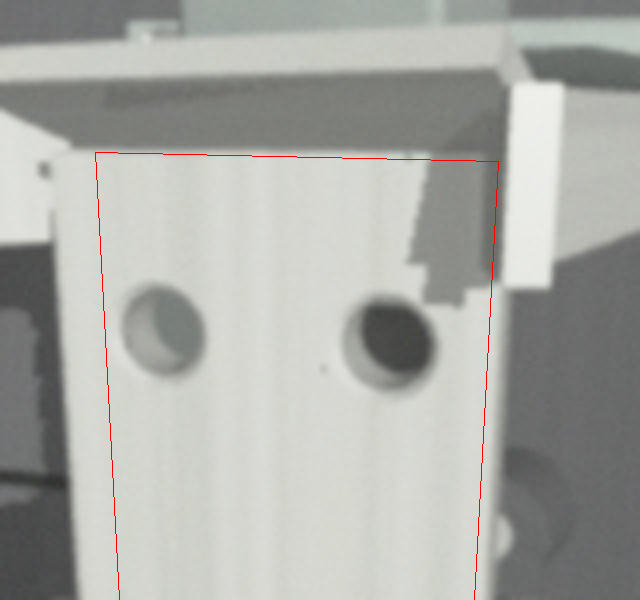

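Call:
send_rows --commands '[0, 0, -0.5, 0, 0.64, 0, 0, -1, 0, 0.65, 0, 0, -1, 0, 0.66, 0, 0, -1, 0, 0.66]'

```text
time_s: 16.47
tool_pos: [0.5329, 0.2234, 0.1393]
eef_rot: [0.707, -0.036, 0.705, 0.036]
ft_force: [-0.6, -0.1, 0.7]
gripper_width: 0.0565
```

```bash
python3 snap.py w16;  python3 -c "
from h import *
goto([.5286,.2226,.1454],5.9)"; python3 ovp.py w16 180 80 340 230 4 10
```

```text
t=16.52 pos [532.8 223.3 139.2] hd 5.9 F [-0.1 -0.2  0.7] w 56.5 j [ 0.19  0.27  1.69 -0.    1.18  0.09]
  shift [-6.2 -0.3 -4.2] turn -0.0
```

View pics/ovp_w16.png

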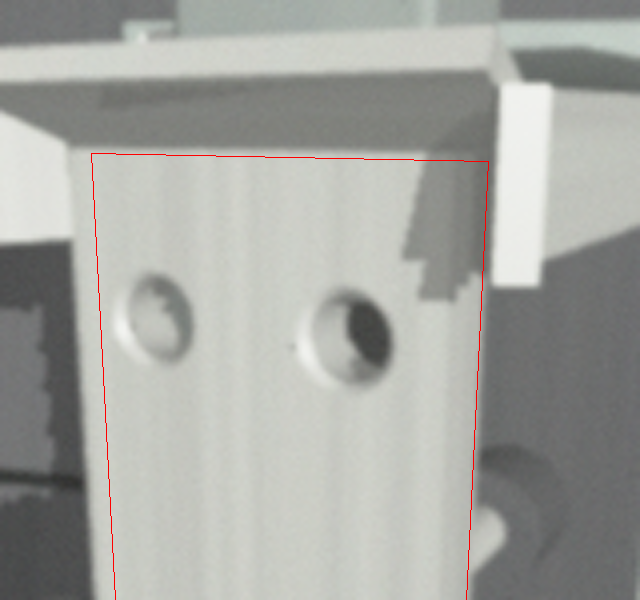

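Call:
send_rows --commands '[0, 0, 0, 0, 0.75, 0, 0, 0, 0, 0.8, -25, 0, 0, 0, 0.8, -60, 0, 0, 0, 0.8, -95, 0, 0, 0, 0.5, -110, 0, 0, 0, 0, -110, 0, 0, 0, 0, -110, 0, 0, 0, 0, -110, 0, 0, 0, 0]'

```text
time_s: 17.27
tool_pos: [0.5313, 0.2231, 0.2469]
eef_rot: [0.705, -0.036, 0.707, 0.036]
ft_force: [0.6, -0.5, -0.6]
gripper_width: 0.0075
```

```bash
python3 snap.py w17;  python3 -c "
from h import *
goto([.5286,.2226,.1454],5.9)"; python3 ovp.py w17 190 70 310 270 3 10 ; python3 ov.py w17 190 70 310 270 3
```

```text
t=17.32 pos [531.1 223.1 246.4] hd 5.9 F [-0.2 -0.8  0.2] w 0.8 j [ 0.19  0.16  1.59 -0.    1.39  0.09]
  shift [101.   -0.2  -2.1] turn -0.0
```

View pics/w17.png

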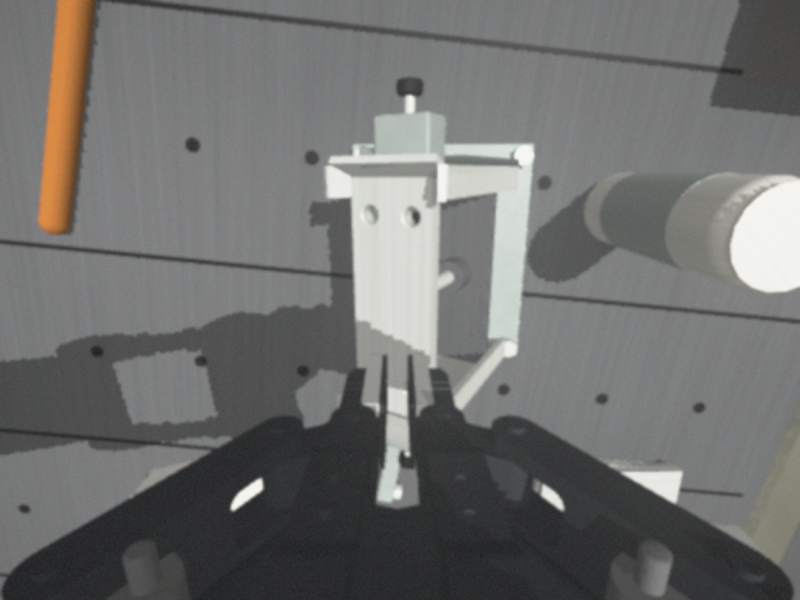

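View pics/ovp_w17.png

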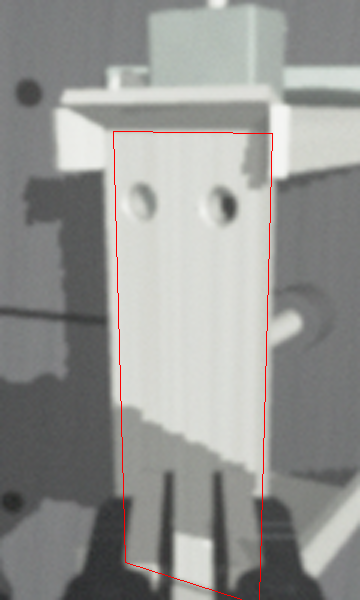

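Call:
send_rows --commands '[0, 0, -10, 7, 0.35, 0, 0, -19, 14, 0.35, 0, 0, -19, 21, 0.35, 0, 0, -19, 28, 0.35, 0, 0, -19, 35, 0.35, 0, 0, -19, 42, 0.35, 0, 0, -19, 49, 0.35, 0, 0, -19, 56, 0.35, 0, 0, -19, 63, 0.35, 0, 0, -19, 70, 0.35, 0, 0, -19, 77, 0.35, 0, 0, -19, 84, 0.35]'

```text
time_s: 18.32
tool_pos: [0.5122, 0.2211, 0.2464]
eef_rot: [0.547, 0.446, 0.548, -0.448]
ft_force: [-0.6, -0.3, -0.6]
gripper_width: 0.0302
```

Call:
send_rows --commands '[10, 0, 0, 6, 0.35, 30, 0, 0, 6, 0.35, 50, 0, 0, 6, 0.35, 55, 0, 0, 6, 0.35, 55, 0, 0, 6, 0.35]'

```text
time_s: 18.73
tool_pos: [0.511, 0.2209, 0.1901]
eef_rot: [0.523, 0.472, 0.526, -0.476]
ft_force: [-0.2, -0.6, 0.2]
gripper_width: 0.0298
```

```bash
python3 snap.py w18; python3 snap.py s18 scene;python3 -c "
from h import *
goto([.5122,.2209,.174],-84.1)
c=load('s18');crop(c,290,130,400,250,5,'pics/s18c.png')"
```

```text
t=18.83 pos [513.1 221.3 193.5] hd -84.1 F [ 0.2 -0.2 -0. ] w 29.7 j [ 0.19  0.16  1.7  -0.    1.28  1.66]
  shift [19.5 -0.9  0.3] turn -0.0
```

View pics/w18.png

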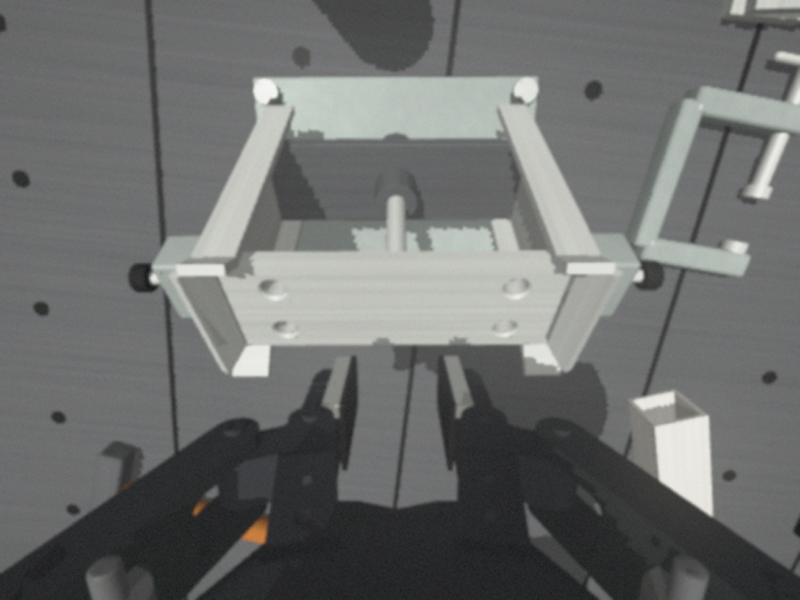

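View pics/s18c.png

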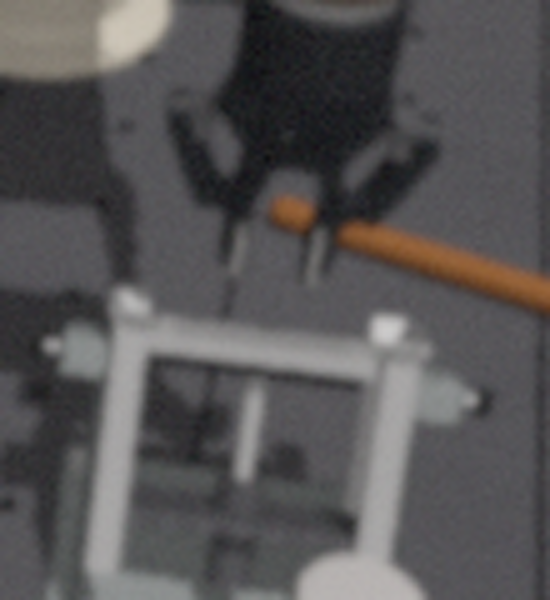

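Call:
send_rows --commands '[10, -0.5, 0, 0, 0.35, 19, -0.5, 0, 0, 0.35, 25, 3, 0, 0, 0.35, 30, 6, 0, 0, 0.35, 33, 7.5, 0, 0, 0.35, 33, 7.5, 0, 0, 0.35]'

```text
time_s: 19.33
tool_pos: [0.5207, 0.222, 0.1598]
eef_rot: [0.525, 0.474, 0.525, -0.474]
ft_force: [-0.8, -0.0, -0.4]
gripper_width: 0.0295
```

```bash
python3 snap.py w19; python3 -c "
from h import *
goto([.5197,.2217,.1607],-84.1)"
```

```text
t=19.38 pos [520.7 222.  160.2] hd -84.1 F [-1.3  0.4  0.3] w 29.8 j [0.19 0.22 1.71 0.   1.22 1.66]
  shift [-0.5 -1.1  0.2] turn -0.0
```

View pics/w19.png

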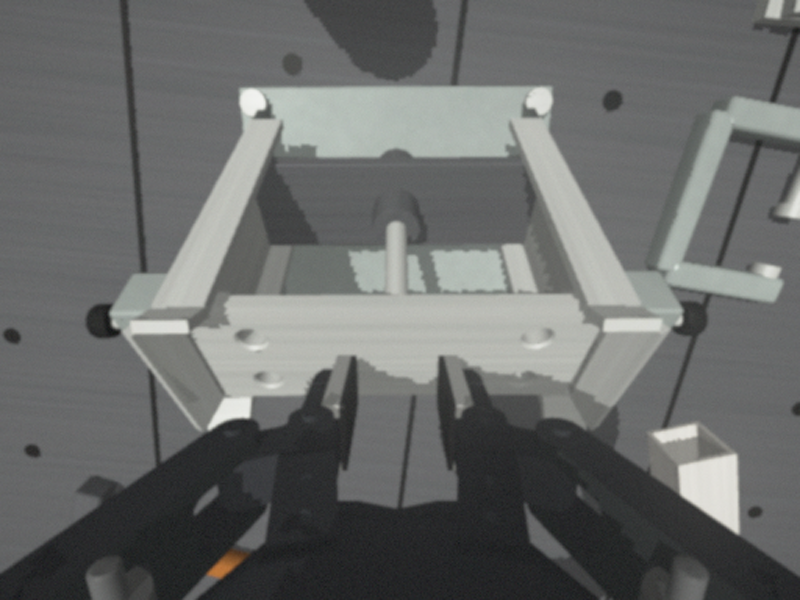

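Call:
send_rows --commands '[3.5, 2, 0, 0, 0.35, 7, 4, 0, 0, 0.35, 7, 4, 0, 0, 0.35]'

```text
time_s: 19.63
tool_pos: [0.5248, 0.2225, 0.1536]
eef_rot: [0.525, 0.474, 0.525, -0.474]
ft_force: [-2.3, -0.7, 2.3]
gripper_width: 0.0301
```

```bash
python3 snap.py w20; python3 -c "
from h import *
goto([.5197,.2217,.1607],-84.1)"
```

```text
t=19.68 pos [524.7 222.5 153.5] hd -84.1 F [-2.5 -0.1  2.7] w 30.1 j [ 0.19  0.23  1.7  -0.    1.21  1.66]
  shift [-7.2 -5.1  0.3] turn -0.0
```

View pics/w20.png

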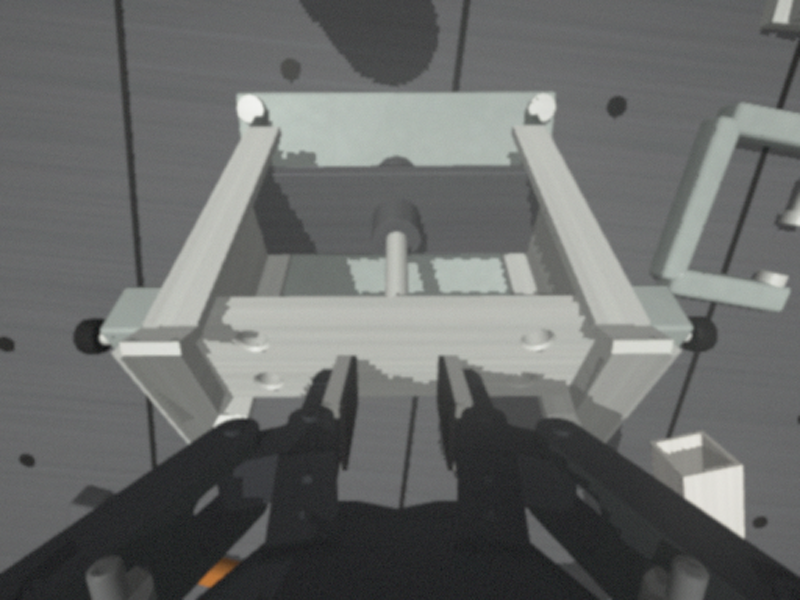

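Call:
send_rows --commands '[2.6, 1.5, 0, 0, 0.35, 5.2, 3, 0, 0, 0.35, 7.8, 4.5, 0, 0, 0.35, 10.4, 6, 0, 0, 0.35, 13, 7.5, 0, 0, 0.35, 15.6, 9, 0, 0, 0.35, 15.6, 9, 0, 0, 0.35]'

```text
time_s: 20.27
tool_pos: [0.5334, 0.2235, 0.1385]
eef_rot: [0.525, 0.473, 0.525, -0.474]
ft_force: [-5.4, -1.2, 6.5]
gripper_width: 0.0302
```

```bash
python3 snap.py w21; python3 -c "
from h import *
goto([.5197,.2217,.1607],-84.1)"
```

```text
t=20.32 pos [533.4 223.5 138.5] hd -84.1 F [-5.4 -1.2  7.5] w 29.8 j [ 0.19  0.27  1.69 -0.    1.19  1.66]
  shift [-22.2 -13.8   0.3] turn -0.0
```

View pics/w21.png

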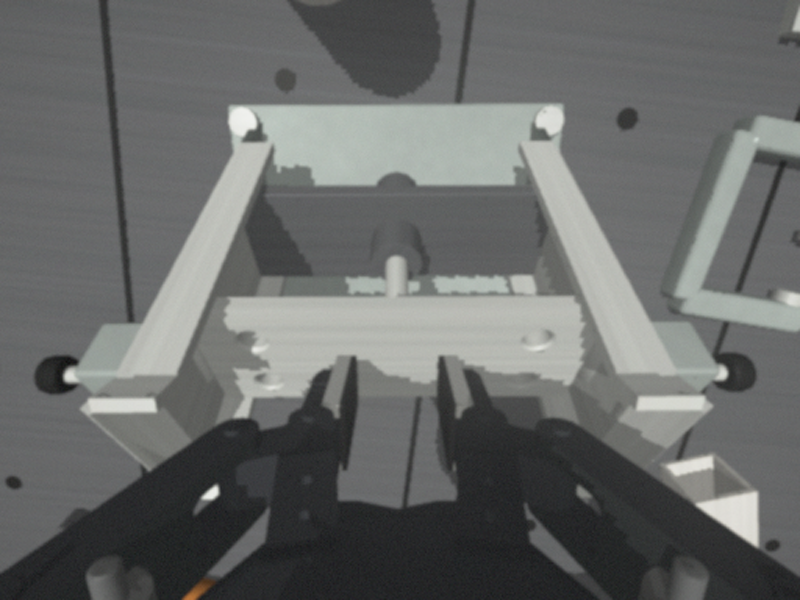

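Call:
send_rows --commands '[2.6, 1.5, 0, 0, 0.35, 5.2, 3, 0, 0, 0.35, 7.8, 4.5, 0, 0, 0.35, 10.4, 6, 0, 0, 0.35, 12.5, 7.2, 0, 0, 0.35, 12.5, 7.2, 0, 0, 0.35, 12.5, 7.2, 0, 0, 0.35]'

```text
time_s: 20.9
tool_pos: [0.5404, 0.2242, 0.1263]
eef_rot: [0.525, 0.473, 0.525, -0.474]
ft_force: [-7.7, -1.6, 10.8]
gripper_width: 0.0302
```

```bash
python3 snap.py w22; python3 -c "
from h import *
goto([.5197,.2217,.1607],-84.1)"
```

```text
t=20.95 pos [540.4 224.3 126.4] hd -84.1 F [-7.2 -0.8 10.6] w 29.7 j [ 0.19  0.3   1.67 -0.    1.17  1.66]
  shift [-34.3 -20.8   0.4] turn -0.0
```

View pics/w22.png

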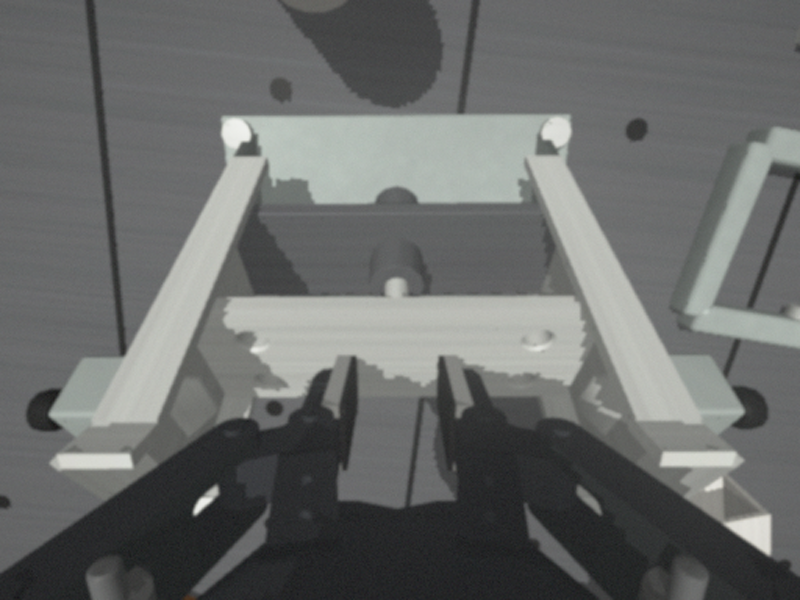

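Call:
send_rows --commands '[1.3, 0.8, 0, 0, 0.35, 2.6, 1.5, 0, 0, 0.35, 2.6, 1.5, 0, 0, 0.35, 0, 0, 0, 0, 0.35, -5, -3, 0, 0, 0.35, -10, -6, 0, 0, 0.35, -18, -10, 0, 0, 0.35, -30, -17, 0, 0, 0.35, -45, -26, 0, 0, 0.35, -75, -30, 0, 0, 0.35, -105, -30, 0, 0, 0.35, -105, -30, 0, 0, 0.35]'

```text
time_s: 21.95
tool_pos: [0.5144, 0.2219, 0.2375]
eef_rot: [0.528, 0.477, 0.522, -0.47]
ft_force: [0.4, -0.1, 1.7]
gripper_width: 0.0301
```

```bash
python3 snap.py w23; python3 snap.py s23 scene; python3 snap.py t23 top; python3 -c "
from h import *
goto([.5197,.2217,.1607],-84.1)
c=load('s23');crop(c,290,130,400,250,5,'pics/s23c.png')"; python3 ovp.py w23 130 120 400 300 2 -16
```

```text
t=22.10 pos [511.2 221.1 230.4] hd -84.1 F [-0.4 -1.4  0.1] w 30.2 j [0.19 0.12 1.67 0.   1.35 1.66]
  shift [69.7  8.5  0.3] turn -0.0
```

View pics/w23.png

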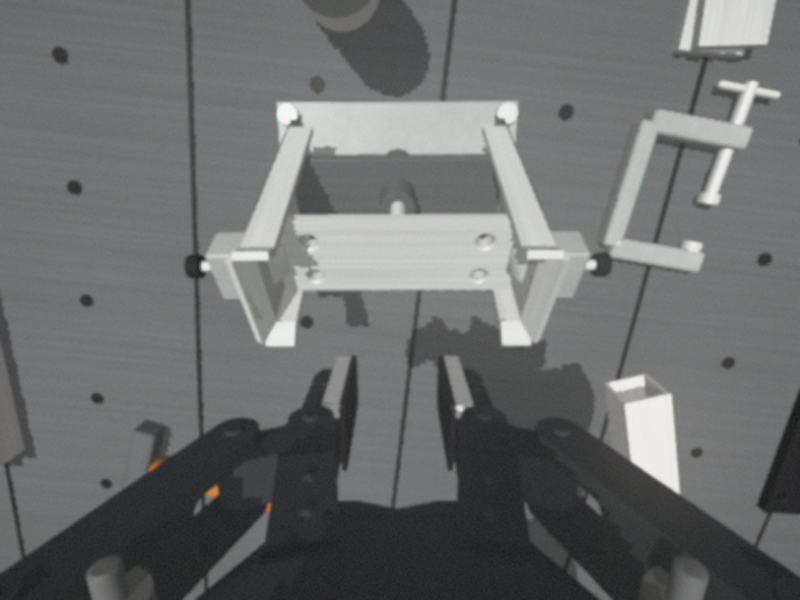

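View pics/s23c.png

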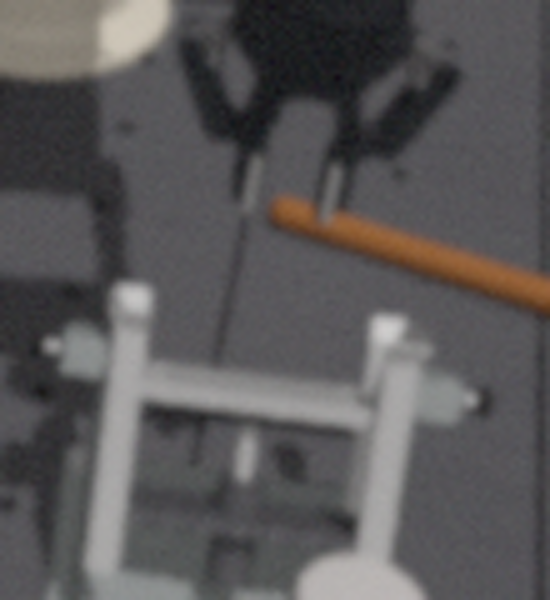

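View pics/ovp_w23.png

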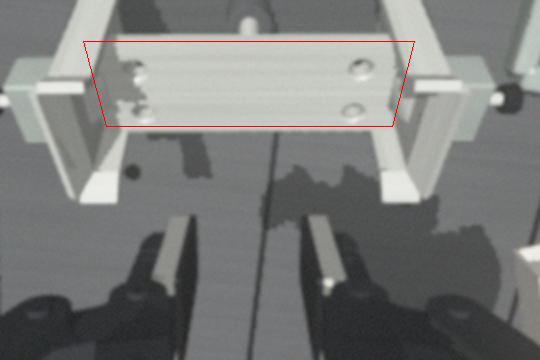

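View pics/t23.png

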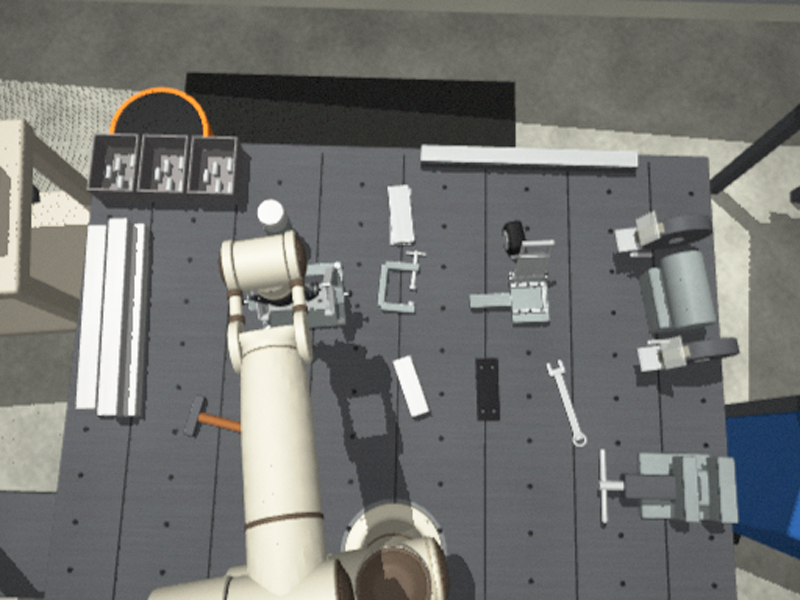

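```bash
python3 - <<'E'
from h import *
a=load("w18");b=load("w23")
f=lambda c,x0,y0,x1,y1,k:cv2.resize(c["img"][y0:y1,x0:x1,::-1],None,fx=k,fy=k,interpolation=cv2.INTER_CUBIC)
A=f(a,75,140,430,245,2);B=f(b,115,130,400,230,2.5)
w=max(A.shape[1],B.shape[1]);P=lambda i:cv2.copyMakeBorder(i,0,0,0,w-i.shape[1],cv2.BORDER_CONSTANT)
cv2.imwrite("pics/cmp.png",np.vstack([P(A),P(B)]))
E
```

```text
(no output)
```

View pics/cmp.png

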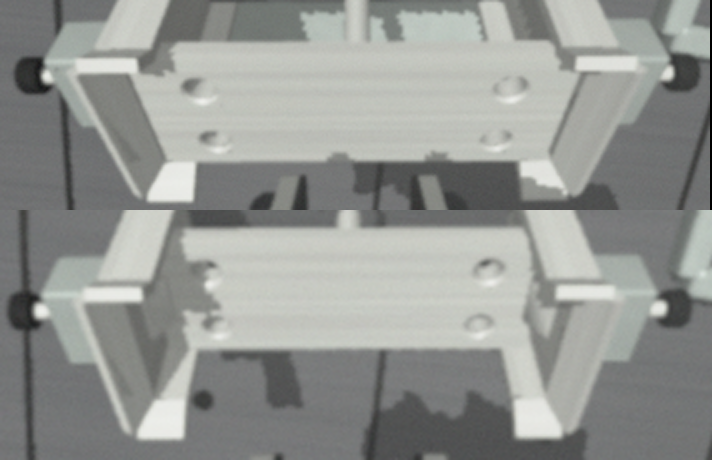

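```bash
python3 - <<'E'
from h import *
for n,l,r in (("w18",(91.5,177.5),(415,176)),("w23",(125.8,170),(385,168.8)),("w21",(36.5,240),(470.4,238.7)),("w22",(29,262),(479,261))):
    c=load(n)
    # bolt line: x depends on w; intersect at z=.130
    a=back(c,l,.130);b=back(c,r,.130);print(n,np.linalg.norm(a-b)*1e3,a.round(4),b.round(4))
E
python3 - <<'E'
import sys;sys.path.insert(0,'.')
from h import *
import os;os.chdir('.')
for n in("w18","w21","w22","w23"):
    c=load(n);g=c["img"].max(2);L=g.copy()
    rows={"w18":177,"w21":240,"w22":262,"w23":170}[n];print(n,[int(v) for v in c["img"][rows,{"w18":75,"w21":15,"w22":10,"w23":115}[n]:{"w18":130,"w21":75,"w22":60,"w23":150}[n],1]])
E
```

```text
w18 232.9039650848433 [0.5262 0.3392 0.13  ] [0.5513 0.1077 0.13  ]
w23 232.1418310623585 [0.5265 0.3379 0.13  ] [0.5516 0.1072 0.13  ]
w21 244.10772717080138 [0.5252 0.3448 0.13  ] [0.5511 0.1021 0.13  ]
w22 236.94961620251092 [0.526  0.3411 0.13  ] [0.551  0.1054 0.13  ]
w18 [112, 112, 112, 113, 109, 105, 97, 73, 55, 51, 55, 51, 51, 54, 50, 49, 46, 40, 29, 53, 112, 183, 223, 231, 226, 202, 175, 166, 166, 167, 166, 169, 175, 181, 190, 192, 196, 192, 182, 165, 153, 150, 150, 149, 150, 151, 154, 152, 151, 148, 145, 143, 144, 142, 142]
w21 [102, 102, 103, 101, 100, 98, 86, 67, 49, 45, 46, 47, 45, 47, 44, 46, 45, 45, 44, 43, 35, 34, 30, 27, 48, 110, 177, 214, 219, 221, 220, 218, 203, 183, 176, 173, 172, 173, 173, 172, 173, 174, 174, 173, 174, 174, 174, 173, 174, 175, 174, 174, 173, 175, 172, 174, 173, 174, 173, 176]
w22 [104, 105, 104, 105, 103, 103, 88, 70, 45, 47, 46, 50, 50, 48, 50, 47, 46, 48, 51, 44, 46, 75, 120, 147, 158, 163, 163, 163, 164, 164, 163, 165, 165, 163, 164, 165, 165, 165, 164, 163, 164, 166, 164, 164, 165, 164, 164, 166, 164, 167]
w23 [117, 113, 98, 72, 58, 55, 55, 55, 56, 55, 50, 42, 76, 143, 211, 233, 237, 235, 226, 203, 180, 174, 172, 173, 174, 174, 173, 173, 175, 176, 185, 196, 196, 181, 155]
```

```bash
python3 -c "
from workcell import ticket,telemetry
print(telemetry.sense()['joint_vel'].round(3));print(ticket.job_done())"
```

```text
[-0.002  0.023  0.03  -0.     0.006 -0.001]
the job is handed in; nothing more can be done
None
```

The plate is latched in the magazine, the leaf rests open, and I handed the job in at about 22 s.

- **What I did:** I swung the leaf back by its bar, which put the bar near its stop. I slid the plate 66 mm flat along the tongue, regripped it at its centre and carried it level to the magazine. The moves allow no tilting, so I set it level into the leaning mouth and let it drop onto the follower. I then turned the gripper 90° and pressed along the column with both fingertips.
- **What went wrong on the way:** On release the plate first caught on the front flare. I nudged it back about 4 mm with the jaws and it seated flat.
- **Forces:** The last readings while pressing were about 13 N. I pushed about 3 mm farther after that and took no reading there.
- **Last checks:**
  - The catch knobs are 232 mm apart, against 233 mm when empty and 244 mm or more when pushed back, so both catches are out over the plate.
  - The plate's top lies level between the ends at about column z -16 mm. The outline there was out by 1–2 pixels, roughly 1.5 mm.
  - The top camera shows the leaf open and the jig empty. By eye, the other items it shows are where they were; the arm hid part of that view.
  - The gripper stood clear of everything.

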